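Stand the fallen sugar canister up against the splashback

ROBOT

A 6-joint arm with a two-finger parallel gripper is mounted at the origin on the work surface. World frame = base frame: x ahead of the robot, y to its left, z up, the work surface at z = 0. Lengths are in mm, angles in rad, forces in N, time in s.
With the tool pointing down it reaches from about 300 to 775 mm from the base axis. Payload 14.6 kg.
Tool frame: the origin (TCP) lies between the finger pads; the fingertips stand 8 mm ahead of it and the grasp point (between the pads) lies 11 mm behind it; z points along the fingers, y is the direction in which the jaws open and shut (so a half turn about z gives the same grasp; the last joint's range is limited). The gripper opens to 94 mm and grips with 3 to 60 N. Pads are 16 mm wide; open, the fingers measure 119 mm over their backs; the gripper's body (75 mm by 177 mm) begins 78 mm behind the grasp point.
Start: joints at [-0.067, 0.3, 1.521, -0, 1.321, -0.067], TCP at [549.99, -0.002, 213.446] pointing down, gripper open.
Joint ranges: [-3.03, 3.03], [-0.79, 2.21], [0.23, 2.52], [-1.04, 4.18], [0, 3.07], [-2.55, 2.55]. Speed limits (rad/s): [2.22, 2.22, 2.57, 3.14, 3.14, 3.14].

INTERFACE

Orientations are given as [roll, pitch, yaw] about the fixed x, y, z axes, in that order (R = Rz(yaw) Ry(pitch) Rx(roll)).
In Python, from cell import manip, cams, models gives the robot as it stands. The module is installed in compiled form; this text tells all that it offers.
- The arm moves only by the shell command python3 -m pendant 'ROWS' [OPENING] [FORCE]. ROWS is JSON, a list that holds one entry, the list of rows, each a list of 4 numbers: the shift along the tool's x, y, z in cm, then the turn about the tool's z in rad. In form: [[[x, y, z, roll], ...]]. A call has 1 to 5 rows; each row is the pose to reach, as a shift and turn from the pose commanded when the call began, along the tool's axes at that moment; what a row does not reach only later rows make up. A row lasts 1/10 s, in which the tool goes at most 50 mm and 8.59 degrees, less where a joint would pass 70% of its speed; a pose out of reach is approached as far as the arm can. A call with a gripper value outside its range is refused whole. OPENING is the opening, from -1 (shut) to 1 (fully open), so that 0 is half open, set as the call begins (- or left out, the last holds). The fingers move at their own pace and stop on an object; FORCE is the grip in N (left out, the last holds). Time passes only in rows, so rows that repeat a pose let the fingers close. It gives the time, the measured TCP pose, the force and the opening at its end, in the units of the state.
- manip.read_state(): the state, without advancing time (a new reading comes with each control period).
- cams.camera(name): name is "scene" or "side" or "wrist"; returns a dict with "frame" (400x640x3 uint8, red, green, blue), "K" (3x3 intrinsics, pixels), "pose" (4x4, takes a point from camera to world coordinates). Camera axes: x right, y down, z forward; pixel columns grow to the right and rows downward; lengths in mm; the calibration is good to about 2 mm. A picture is of the moment at which its call begins. There is no depth.
- manip.sign_off(): hands the job in, once; it reports no verdict.
Trained networks look in the newest picture that a camera, given by its name, has taken for a name from the list of things; names that differ only in an ending like _2 or _b are one class to them, and where a whole thing is asked for, a point or a joint stands for the part that bears it (a point fixed in the world has none). Each returns a list of dicts, best first, with "score" (0 to 1); they miss things now and then, are a little off and sometimes report something else, mostly with a low value. They report only what shows in the picture. A call takes as long as a camera call. They do not tell look-alikes from the thing itself.
- models.regions_of(camera, name): "pixels" (400x640 bool, what is visible of it) and "point" ([column, row] in pixels, amid what is visible of it).
The state is a dict: "clock": time; "joints": joint angles; "qd": joint speeds; "effort": joint torques, N m; "eef_pos": TCP position; "eef_rot": TCP orientation; "wrist_force": force on the tool from outside, world axes, zero at the start; "moment": the same for the moment, N m; "finger_gap": finger opening in mm.
Only numpy, scipy, OpenCV 4.12 (cv2) and the standard library are available. Lean on these libraries where they do the work, as an engineer would, in place of code of your own. Each camera call takes 0.05 s, during which the arm holds its last target.

TASK

The flat sugar canister has fallen over in front of the low tiled splashback: lift its knob end, lean it steeply with the knob end against the tiles and let go, then push its foot in towards the tiles until it stands upright on its foot. Press it home gently so that its broad side is flat against the tiles, keeping a light steady push of about 5 to 10 N on it for a second, then leave it standing there. The tiles crack at 20 N, so feel for the contact, and leave the glasses, trays, pot and everything else where they are.

Things in the scene. Friction and masses are not known exactly. Their poses are not given: they have to be found in the camera images.
- canister: Polished steel sugar canister, 0.25 to 0.5 kg: flat box 66 wide (x axis) x 46 deep (z axis) x 125 mm tall (y axis, foot to knob), with a round knob on top, 151 mm in all. Origin: centre of its foot (bottom face). Starts lying on a broad side, z axis up, knob towards the splashback and 55 to 120 mm short of it. Standing, its y axis points up and its z axis away from the splashback.
- canister_knob (a point): Centre of the canister's round black knob, 28 mm across, 26 mm long, on the y axis 138 mm from the foot; slick, needs a firm grip. Leaning on the tiles it stays put at about 45 to 65 degrees above the counter; 55 is best: lower it jams when the foot is pushed, steeper it tips onto its foot. Pushed low down at the rear edge of its foot, its knob slides up the tiles.
- splashback: Splashback: fixed backing panel, 400 long, 145 high, with a rigid pane of glazed tiles in front. Origin: on the counter, middle of its length. x axis: level, along it; y axis: level, into it (canister on the -y side). The pane hangs on stand-offs: its face lies 0 to 15 mm (differs, not measured) on the -y side of the origin: feel for it. Slick: friction on canister 0.3 (counter 0.6).
- glass0: Tulip glass, 105 mm tall, 62 mm across, standing near the splashback's -x end; origin under its foot. Bystander.
- glass1: Tulip glass as glass0, near the splashback's +x end. Bystander.
- glass2: Tulip glass as glass0, on the stacked trays. Bystander.
- glass3: Tulip glass as glass0, at the far side of the counter. Bystander.
- alu_tray: Brushed aluminium tray 240 x 340 x 22 mm, under the white one, on the robot's right; origin under its centre. Bystander.
- white_tray: White plastic tray 220 x 300 x 22 mm stacked in the aluminium one; origin under its centre. Bystander.
- pot: Closed white ceramic pot 156 mm across, 92 mm high; origin under its centre. Bystander.
- silicone_lid: Hard grey silicone lid 128 mm across lying on the pot; origin under its centre. Bystander.
- sugar_bowl: Small white bowl 90 mm across, near the robot; origin under its centre. Bystander.
There are look-alikes about, which are no part of the job. What is shaped like the canister but blue or yellow is not meant.

How it is judged:
By the outcome, as a careful person would: the job done as asked, in the order asked, and still so for the second after the job is handed in, with the robot touching nothing.
It also fails if it takes over 69 s, if anything falls off the work surface, if the arm or the gripper's body presses on something with over 40 N, if the wrist force passes 120 N, or if a joint passes its speed limit or range.

## Working session

There is one attempt and no reset: what is moved stays moved. The work goes in short steps, Python scripts to look and compute and a shell command to move; the robot and the scene stay as the last step left them, time stands still between calls to the robot, and variables do not carry over. Pictures are saved under pics/ and viewed, and the job is handed in when it is done.

```bash
mkdir -p pics
cat > h.py <<'E'
import numpy as np, cv2
from cell import manip, cams, models
def snap(name,fn):
    c=cams.camera(name); cv2.imwrite('pics/'+fn,c['frame'][:,:,::-1]); return c
def ray(c,px):
    d=np.linalg.inv(c['K'])@np.array([px[0],px[1],1.]); d=c['pose'][:3,:3]@d; return c['pose'][:3,3],d/np.linalg.norm(d)
def atz(c,px,z):
    o,d=ray(c,px); return o+d*(z-o[2])/d[2]
def tri(c1,p1,c2,p2):
    o1,d1=ray(c1,p1);o2,d2=ray(c2,p2)
    A=np.stack([d1,-d2],1); t=np.linalg.lstsq(A,o2-o1,rcond=None)[0]
    a=o1+d1*t[0];b=o2+d2*t[1]; return (a+b)/2,np.linalg.norm(a-b)
def proj(c,P):
    T=np.linalg.inv(c['pose']); p=T[:3,:3]@np.array(P,float)+T[:3,3]; u=c['K']@p; return u[:2]/u[2]
E
python3 - <<'E'
from h import *
np.set_printoptions(precision=2,suppress=True)
s=manip.read_state(); print(s)
for n in ['scene','side','wrist']:
    c=snap(n,n+'0.png'); print(n,c['pose'][:3,3],c['pose'][:3,2])
    for t in ['canister','canister_knob','splashback']:
        for r in models.regions_of(n,t): print(n,t,round(r['score'],2),r['point'],r['pixels'].sum())
E
```

```text
{'clock': 0.0, 'joints': array([-0.07,  0.3 ,  1.52, -0.  ,  1.32, -0.07]), 'qd': array([-0.,  0., -0.,  0., -0., -0.]), 'effort': array([ -0.  , -53.18, -35.27,   0.07,   0.02,  -0.  ]), 'eef_pos': array([549.73,  -0.01, 212.87]), 'eef_rot': array([-3.14, -0.  ,  1.57]), 'wrist_force': array([-0.67,  0.38, -0.3 ]), 'moment': array([-0.01,  0.01, -0.03]), 'finger_gap': 93.7248768506627}
scene [1263.78 -355.67 1202.92] [-0.55  0.24 -0.8 ]
scene canister 0.76 [382.2, 122.8] 497
scene canister 0.64 [427.8, 274.7] 1249
scene canister_knob 0.72 [381.7, 119.9] 501
scene canister_knob 0.68 [423.7, 272.5] 1161
scene canister_knob 0.66 [204.6, 215.5] 941
scene canister_knob 0.58 [344.4, 220.4] 960
scene splashback 0.87 [396.8, 186.9] 3827
side [  118.26 -1017.19  1233.2 ] [ 0.25  0.64 -0.72]
side canister 0.88 [315.8, 207.8] 711
side canister 0.71 [204.9, 179.3] 635
side canister 0.68 [373.4, 164.4] 483
side canister_knob 0.68 [206.0, 179.5] 615
side canister_knob 0.67 [373.8, 162.8] 444
side splashback 0.61 [282.7, 168.0] 2643
wrist [549.96  83.89 384.4 ] [ 0.   -0.29 -0.96]
wrist canister 0.86 [294.4, 141.7] 6102
wrist canister 0.64 [539.5, 48.8] 8925
wrist canister_knob 0.84 [295.2, 143.6] 6158
wrist canister_knob 0.78 [539.3, 48.6] 8958
wrist splashback 0.69 [144.5, 5.8] 2812
```

View pics/scene0.png

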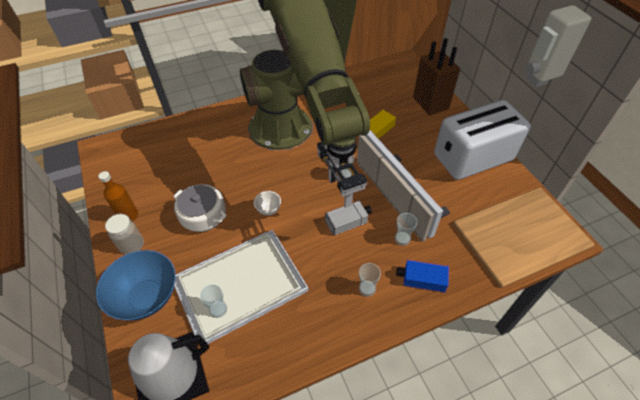

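View pics/side0.png

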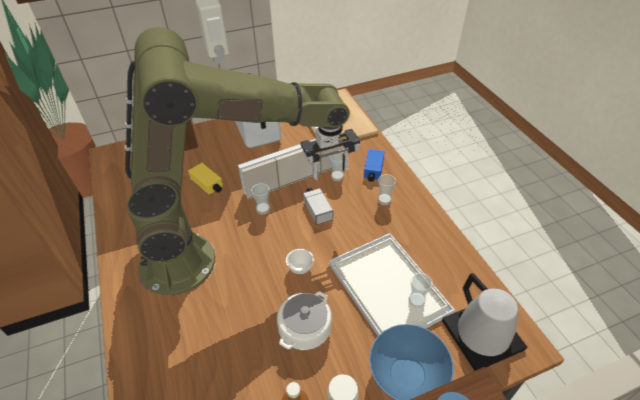

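View pics/wrist0.png

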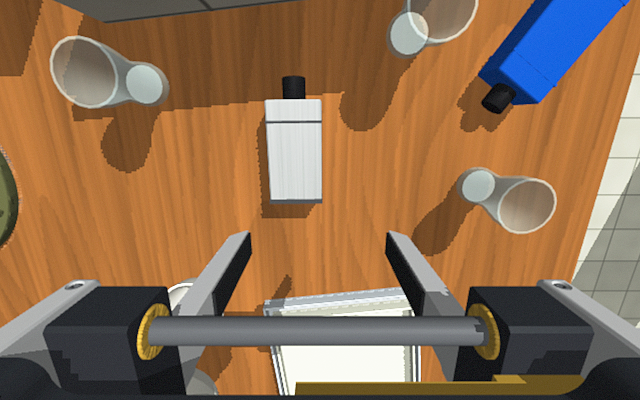

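The picture shows the steel canister lying in the wrist view, with its top face around (265–322, 100–200) and its knob up at (293, 87). The blue one is at upper right, and glasses stand to either side.

Run:
```python
from h import *
im=cv2.imread('pics/wrist0.png')
cv2.imwrite('pics/w0crop.png',cv2.resize(im[60:220,220:370],None,fx=5,fy=5,interpolation=cv2.INTER_NEAREST)[:, :800][:600*2])
cv2.imwrite('pics/w0crop.png',cv2.resize(im[65:215,230:380],(600,600),interpolation=cv2.INTER_NEAREST))
im=cv2.imread('pics/scene0.png')
cv2.imwrite('pics/s0crop.png',cv2.resize(im[115:255,310:460],(800,560)[:2] if 0 else (600,560),interpolation=cv2.INTER_NEAREST))
im=cv2.imread('pics/side0.png')
cv2.imwrite('pics/d0crop.png',cv2.resize(im[120:240,230:380],(750,600),interpolation=cv2.INTER_NEAREST))
```

```text
(no output)
```

View pics/w0crop.png

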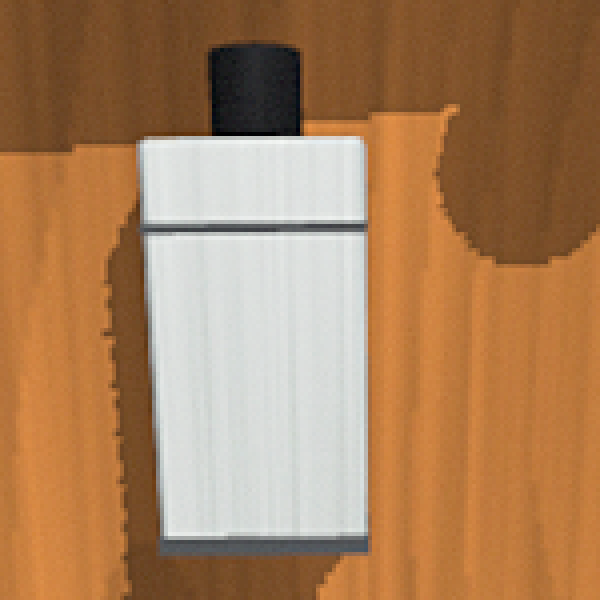

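View pics/s0crop.png

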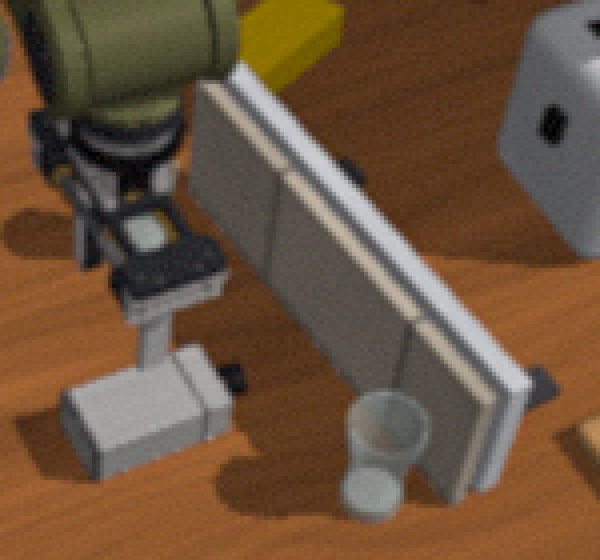

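View pics/d0crop.png

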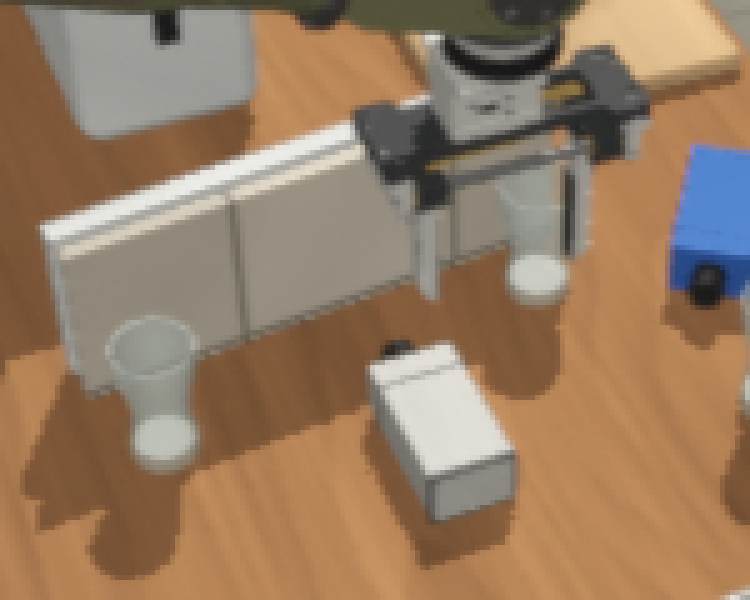

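Run:
```python
from h import *
np.set_printoptions(precision=1,suppress=True)
W=cams.camera('wrist');S=cams.camera('scene');D=cams.camera('side')
for p in [(265,99.5),(321.5,99),(270.7,199.3),(322,199.3)]: print('can top',atz(W,p,46))
for p in [(293.2,87)]: print('knob',atz(W,p,23))
for n,c,p in [('side BL',D,(248,198.4)),('side BR',D,(331,168.4)),('sc BR',S,(424.5,240)),('sc BL',S,(358,162.5))]: print(n,atz(c,p,0))
for n,p in [('sc TL',(361,137)),('sc TR',(432.5,215))]: print(n,atz(S,p,145),atz(S,p,135))
print('BL tri',tri(S,(358,162.5),D,(248,198.4)),'TL tri',tri(S,(361,137),D,(230+60/5,120+258/5)))
# wrist line of pane bottom? 
for t in ['glass0']:
  for n,c in [('wrist',W),('scene',S),('side',D)]:
    for r in models.regions_of(n,t):
        if r['score']>.3: print(n,t,round(r['score'],2),np.array(r['point']),atz(c,r['point'],50))
```

```text
can top [489.8 102.3  46. ]
can top [554.2 102.8  46. ]
can top [490.4 -16.3  46. ]
can top [555.2 -16.3  46. ]
knob [520.4 117.6  23. ]
side BL [299.1 201.1   0. ]
side BR [654.  234.9   0. ]
sc BR [691.9 244.2   0. ]
sc BL [300.6 198.1   0. ]
sc TL [315.4 193.  145. ] [306.4 198.2 135. ]
sc TR [695.  239.7 145. ] [689.7 245.4 135. ]
BL tri (array([299.5, 199.4,  -0. ]), np.float64(2.59884700868519)) TL tri (array([297.7, 205. , 129.8]), np.float64(8.36969468112135))
wrist glass0 0.81 [101.1  74. ] [312.  128.5  50. ]
wrist glass0 0.62 [426.1  23.6] [663.5 176.9  50. ]
wrist glass0 0.59 [507.7 195.7] [785.9 -10.6  50. ]
scene glass0 0.76 [211.8 301.1] [ 648.  -438.5   50. ]
scene glass0 0.71 [403.1 226. ] [643.  184.9  50. ]
scene glass0 0.64 [369.7 276.8] [760.4   5.4  50. ]
scene glass0 0.45 [346.8 172.4] [366.6 118.7  50. ]
side glass0 0.93 [384.5 187.9] [772.7   9.3  50. ]
side glass0 0.72 [416.6 290.6] [ 657.2 -420.8   50. ]
side glass0 0.69 [261.3 195.8] [340.2 145.7  50. ]
side glass0 0.67 [335.4 165.6] [654.4 192.4  50. ]
side glass0 0.48 [281.2 167.6] [456.2 263.   50. ]
```

Measured in world coordinates:
- **Canister:** the axis runs along +y at x≈522, with the foot at y≈-18 and the knob at y≈119.
- **Pane:** the face line goes from (300,199) to (692,244), which is a yaw of about 6.5°.
- **Tool axes:** tool x is world +y, tool y is world +x, and tool z points down.

I'll move over the knob first.

```bash
python3 -m pendant '[[[4,-0.9,3,0],[8,-1.8,6,0],[12.1,-2.8,9,0],[12.1,-2.8,13,0],[12.1,-2.8,13,0]]]' 1 30
python3 - <<'E'
from h import *
np.set_printoptions(precision=1,suppress=True)
c=snap('wrist','w1.png'); d=snap('side','d1.png')
print(proj(c,(522,119.5,23)),manip.read_state()['eef_pos'])
for n,cc in [('wrist',c),('side',d)]:
  for r in models.regions_of(n,'canister_knob'): print(n,round(r['score'],2),np.array(r['point']),r['pixels'].sum(),atz(cc,r['point'],23))
E
```

```text
clock: 1.4
eef_pos: [519.2, 121.5, 79.2]
eef_rot: [-3.134, 0.001, 1.573]
wrist_force: [0.2, 0.4, 0.3]
finger_gap: 93.8
[321.6 219.8] [522.3 120.7  84.3]
wrist 0.84 [616.7 228.9] 2486 [778.3 112.2  23. ]
wrist 0.59 [320.7 277.4] 9263 [521.5  62.6  23. ]
side 0.61 [205.1 177.8] 624 [171.8 350.8  23. ]
side 0.58 [369.1 165.6] 516 [789.8 168.3  23. ]
side 0.57 [317.3 204.5] 734 [521.6  50.4  23. ]
```

View pics/w1.png

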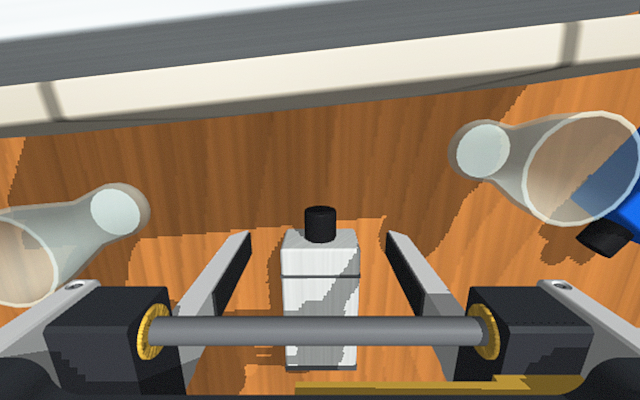

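View pics/d1.png

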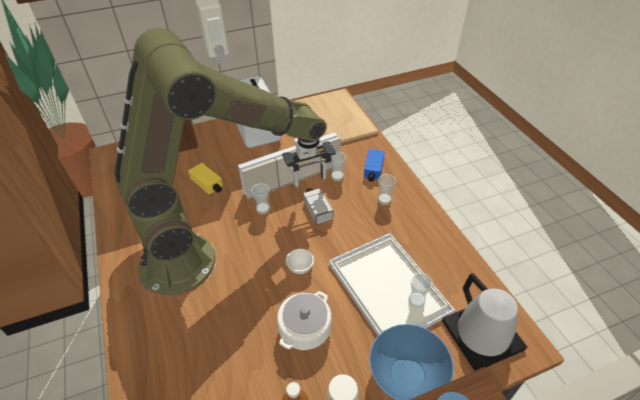

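Run:
```python
from h import *
np.set_printoptions(precision=1,suppress=True)
c=cams.camera('wrist')
print(c['pose'][:3,3])
for p in [(284,231),(355,231),(283,366),(359,366)]: print(atz(c,p,46))
print(atz(c,(284,248.5),46))
for p in [(321,207),(321,241),(305,224),(337,224)]: print(atz(c,p,37),atz(c,p,23))
print('pane bottom',atz(c,(0,139),0),atz(c,(320,103),0),atz(c,(640,70),0), manip.read_state()['eef_pos'])
for p in [(146,205),(452,150)]: print('glass foot edge',atz(c,p,0))
```

```text
[522.8 204.3 256.7]
[495.8 115.2  46. ]
[553.5 115.   46. ]
[489.7 -24.3  46. ]
[562.5 -24.7  46. ]
[495.2  99.5  46. ]
[526.  132.7  37. ] [526.2 128.1  23. ]
[526. 102.  37.] [526.2  95.5  23. ]
[512.5 117.7  37. ] [511.9 112.1  23. ]
[539.5 117.6  37. ] [540.5 112.1  23. ]
pane bottom [239.1 185.3   0. ] [525.5 215.4   0. ] [795.3 241.4   0. ] [523.2 120.4  85.6]
glass foot edge [358.4 123.1   0. ]
glass foot edge [645.7 174.9   0. ]
```

Run:
```python
from h import *
np.set_printoptions(precision=1,suppress=True)
c=snap('wrist','w2.png')
im=cv2.imread('pics/w2.png')[190:390,240:400]
for z in (23,): print(proj(c,(522,116,23)))
for P in [(489,102,46),(555,102,46),(489,-23,46),(555,-23,46),(522,128,9),(522,128,37),(522,102,37)]: print(P,proj(c,P)-[240,190])
cv2.imwrite('pics/w2c.png',cv2.resize(im,(480,600),interpolation=cv2.INTER_NEAREST)); print(manip.read_state()['eef_pos'])
```

```text
[316.3 219.9]
(489, 102, 46) [36.4 55.8]
(555, 102, 46) [116.2  55.5]
(489, -23, 46) [ 42.2 175. ]
(555, -23, 46) [111.2 174.7]
(522, 128, 9) [76.3 12.4]
(522, 128, 37) [76.2 22.4]
(522, 102, 37) [76.3 51. ]
[523.1 120.4  85.3]
```

View pics/w2c.png

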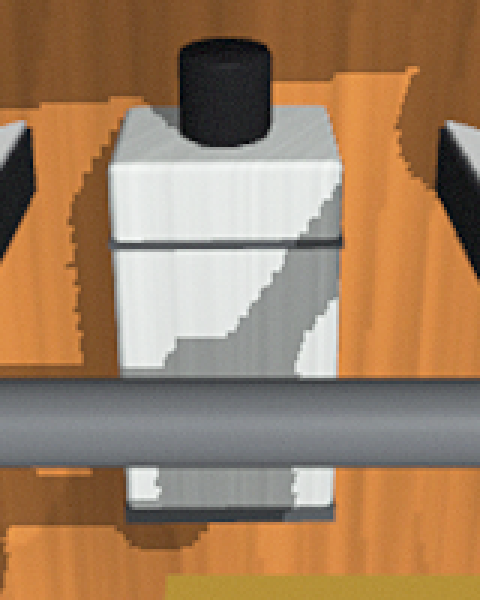

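```bash
python3 -m pendant '[[[0,-0.15,3,0],[0,-0.15,6,0],[0,-0.15,6,0],[0,-0.15,6,0]]]'
python3 -m pendant '[[[0,0,0,0],[0,0,0,0],[0,0,0,0],[0,0,0,0],[0,0,0,0]]]' -1 35
python3 -m pendant '[[[0,0,0,0],[0,0,0,0],[0,0,0,0]]]'
python3 - <<'E'
from h import *
snap('wrist','w3.png'); s=manip.read_state(); print(s['eef_pos'],s['wrist_force'],s['finger_gap'])
E
```

```text
clock: 2.1
eef_pos: [521.1, 120.8, 24.7]
eef_rot: [3.141, -0.0, 1.57]
wrist_force: [-0.1, -0.5, 0.5]
finger_gap: 94.0
clock: 2.6
eef_pos: [520.6, 121.0, 23.7]
eef_rot: [3.141, -0.0, 1.571]
wrist_force: [-0.1, 0.3, -0.7]
finger_gap: 57.2
clock: 2.9
eef_pos: [520.4, 121.0, 23.4]
eef_rot: [-3.141, 0.0, 1.571]
wrist_force: [-0.0, -0.5, -0.4]
finger_gap: 33.3
[520.47830763 121.00117359  23.42307196] [-0.13213838 -0.06354114 -0.03243217] 29.597447527779522
```

View pics/w3.png

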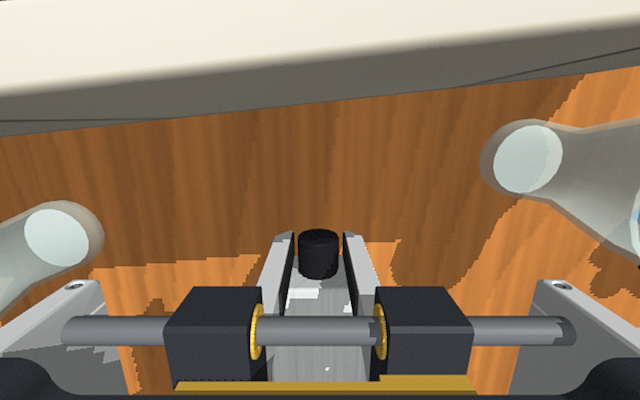

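```bash
python3 -m pendant '[[[0,0,0,0],[0,0,0,0],[0,0,0,0]]]'
python3 -m pendant '[[[-0.3,0,-1.1,0],[-0.5,0,-1.8,0],[-0.8,0,-2.7,0],[-1.1,0,-3.6,0],[-1.1,0,-3.6,0]]]'
python3 - <<'E'
from h import *
snap('side','d4.png'); s=manip.read_state(); print(s['eef_pos'],s['wrist_force'],s['finger_gap'])
im=cv2.imread('pics/d4.png');cv2.imwrite('pics/d4c.png',cv2.resize(im[120:240,230:380],(750,600)))
E
```

```text
clock: 3.25
eef_pos: [520.5, 121.0, 23.4]
eef_rot: [-3.142, 0.0, 1.571]
wrist_force: [0.1, 0.6, -0.9]
finger_gap: 27.2
clock: 3.75
eef_pos: [521.2, 109.7, 61.0]
eef_rot: [3.139, -0.0, 1.57]
wrist_force: [-0.1, 0.6, -2.1]
finger_gap: 27.0
[520.89041886 109.8391928   60.25810753] [ 1.15338523e-03  8.78452745e-01 -2.19551611e+00] 27.096270251449695
```

View pics/d4c.png

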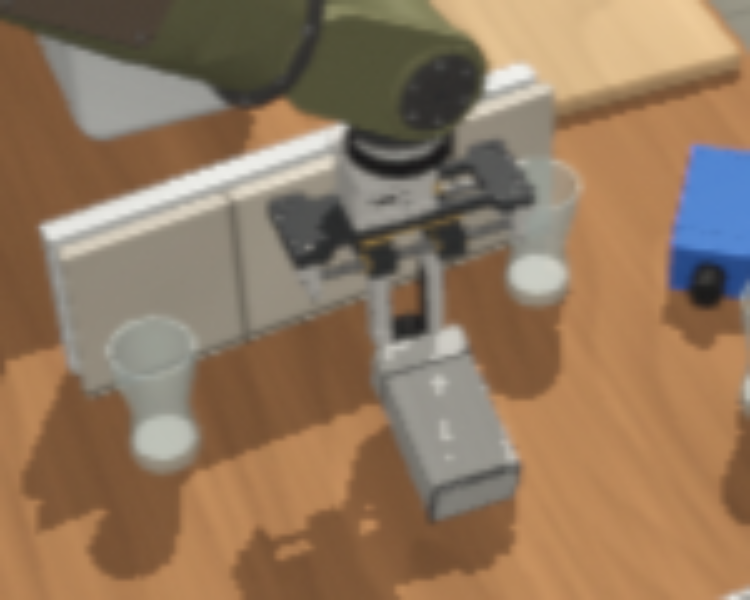

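Knob is held and the canister is pivoting; about half its weight is on the wrist. I'll continue the arc.

```bash
python3 -m pendant '[[[-0.9,0,-1.6,0],[-1.9,0,-3.2,0],[-3.3,0,-4.5,0],[-4.7,0,-5.7,0],[-4.7,0,-5.7,0]]]'
python3 -m pendant '[[[-1.0,0,-0.6,-0.05],[-1.9,0,-1.25,-0.114],[-1,0,-1.25,-0.114],[0,0,-1.25,-0.114],[1,0,-1.25,-0.114]]]'
python3 - <<'E'
from h import *
snap('side','d5.png'); s=manip.read_state(); print(s['eef_pos'],s['eef_rot'],s['wrist_force'],s['finger_gap'])
im=cv2.imread('pics/d5.png');cv2.imwrite('pics/d5c.png',cv2.resize(im[120:240,230:380],(750,600)))
E
```

```text
clock: 4.3
eef_pos: [521.1, 61.4, 117.8]
eef_rot: [3.139, 0.0, 1.569]
wrist_force: [2.1, -0.6, -3.5]
finger_gap: 27.1
clock: 4.8
eef_pos: [520.2, 74.3, 128.3]
eef_rot: [-3.141, -0.0, 1.684]
wrist_force: [0.4, 0.1, -3.7]
finger_gap: 27.1
[520.1805313   75.48971953 128.4240423 ] [-3.14088082e+00 -5.23492777e-04  1.68518830e+00] [-0.03362228  1.86108057 -2.83848049] 27.092785890450575
```

View pics/d5c.png

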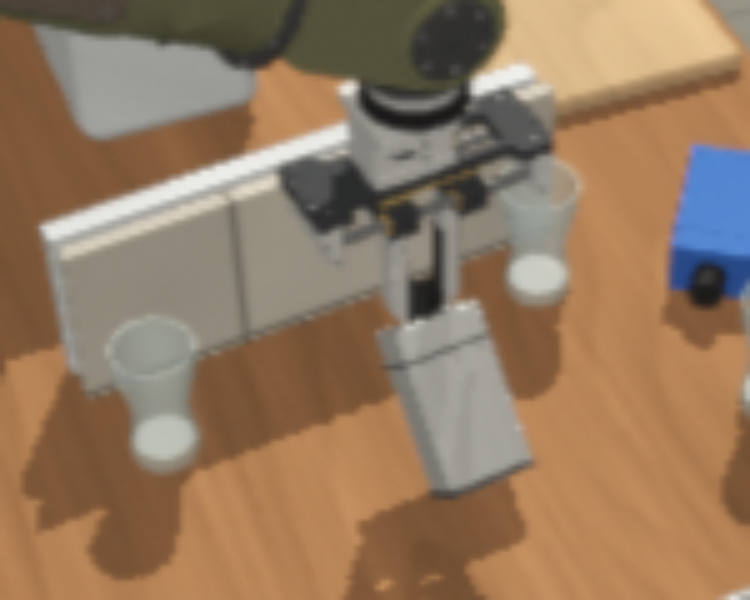

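```bash
cat >> h.py <<'E'
def model(knob_grip, th, yaw, s=141):
    # corners given position of axis point at s, elevation th, heading yaw (world, horizontal dir of y axis)
    h=np.array([np.cos(yaw),np.sin(yaw),0]);u=np.array([0,0,1.]);x=np.cross(u,h)*-1
    a=np.cos(th)*h+np.sin(th)*u; b=-np.sin(th)*h+np.cos(th)*u
    o=np.array(knob_grip)-s*a
    P=[o+l*a+sx*33*x+sz*23*b for l in (0,125) for sx in(-1,1) for sz in(-1,1)]
    return np.array(P),o
def overlay(c,P,fn,box,size,src):
    im=cv2.imread(src); x0,y0,x1,y1=box; k=size/(x1-x0)
    im=cv2.resize(im[y0:y1,x0:x1],None,fx=k,fy=k)
    q=[((proj(c,p)-[x0,y0]+.5)*k).astype(int) for p in P]
    for i in range(8):
        for j in range(i):
            if bin(i^j).count('1')==1: cv2.line(im,tuple(map(int,q[i])),tuple(map(int,q[j])),(0,0,255),1)
    cv2.imwrite(fn,im)
E
python3 - <<'E'
from h import *
c=cams.camera('side'); s=manip.read_state(); g=s['eef_pos']
cv2.imwrite('pics/d6.png',c['frame'][:,:,::-1])
ims=[]
for i,th in enumerate([40,48,55]):
    P,o=model(g,np.radians(th),np.pi/2+.114); print(th,P[:4,2].min(), s['wrist_force'])
    overlay(c,P,f'pics/t{i}.png',(290,150,350,240),260,'pics/d6.png'); ims.append(cv2.imread(f'pics/t{i}.png'))
cv2.imwrite('pics/ov6.png',np.hstack(ims))
E
```

```text
40 20.219163540799183 [-0.37734037  0.58994014 -2.87776061]
48 8.297814359771383 [-0.37734037  0.58994014 -2.87776061]
55 -0.221457582484188 [-0.37734037  0.58994014 -2.87776061]
```

View pics/ov6.png

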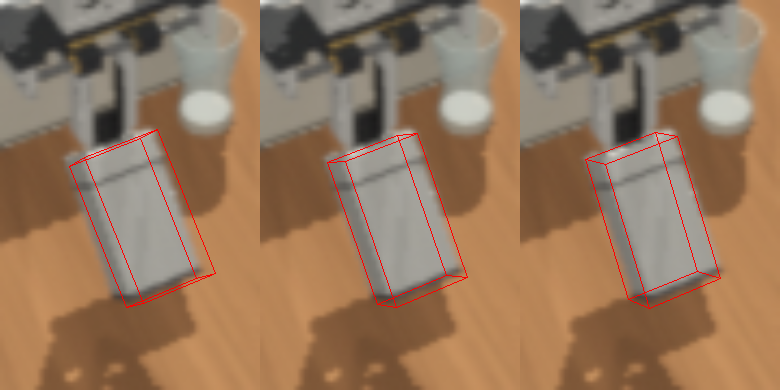

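Model overlay at 55° fits, with the foot on the counter. Sliding towards the tiles.

```bash
python3 -m pendant '[[[2,0,0,0],[4,0,0,0],[6,0,0,0],[8,0,0,0],[10,0,0,0]]]'
python3 -m pendant '[[[0.2,0,0,0],[0.4,0,0,0],[0.6,0,0,0],[0.6,0,0,0]]]'
python3 - <<'E'
from h import *
c=snap('wrist','w7.png'); d=snap('side','d7.png'); s=manip.read_state(); print(s['eef_pos'],s['eef_rot'],s['wrist_force'],s['finger_gap'])
P,o=model(s['eef_pos'],np.radians(55),np.pi/2+.114)
overlay(d,P,'pics/ov7.png',(260,120,380,210),700,'pics/d7.png')
E
```

```text
clock: 5.4
eef_pos: [508.8, 173.4, 128.7]
eef_rot: [-3.141, 0.0, 1.685]
wrist_force: [0.2, 0.1, -1.8]
finger_gap: 27.3
clock: 5.8
eef_pos: [508.5, 177.9, 128.9]
eef_rot: [-3.141, 0.0, 1.684]
wrist_force: [-0.5, 0.4, -3.9]
finger_gap: 27.2
[508.53150859 177.82058515 128.93355317] [-3.14153830e+00  1.00031183e-04  1.68419029e+00] [ 0.47656388 -0.40243758 -3.29985555] 26.911699408270586
```

View pics/ov7.png

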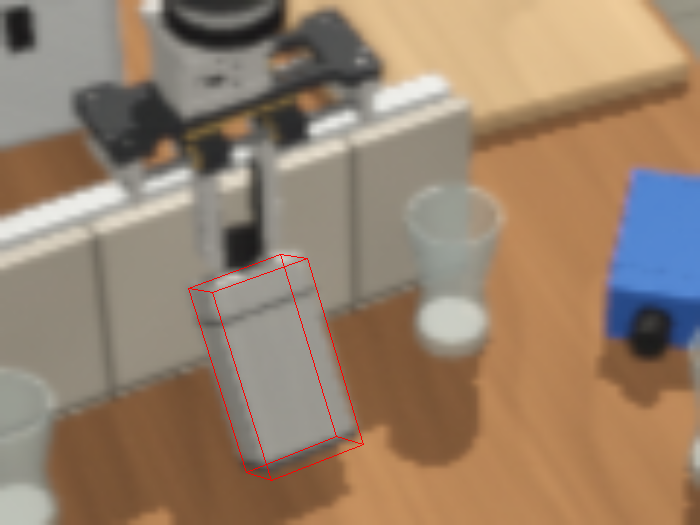

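View pics/w7.png

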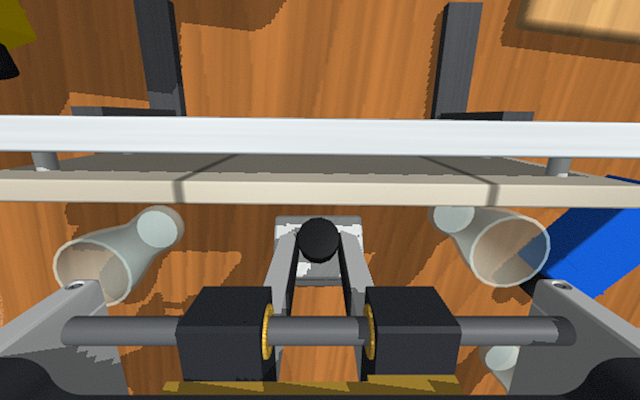

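```bash
python3 - <<'E'
from h import *
c=cams.camera('wrist')
for z in (130,140,145): print(z,atz(c,(320,204),z))
E
python3 -m pendant '[[[0.15,0,0,0],[0.3,0,0,0],[0.45,0,0,0],[0.6,0,0,0]]]'
python3 -m pendant '[[[0.1,0,0,0],[0.2,0,0,0],[0.3,0,0,0],[0.4,0,0,0]]]'
```

```text
130 [506.32005893 208.21255408 130.        ]
140 [505.8857346 211.3299081 140.       ]
145 [505.66857244 212.88858511 145.        ]
clock: 6.35
eef_pos: [507.7, 184.4, 128.9]
eef_rot: [-3.142, -0.0, 1.685]
wrist_force: [0.1, -0.1, -3.1]
finger_gap: 26.9
clock: 6.75
eef_pos: [507.3, 188.3, 128.9]
eef_rot: [3.142, 0.0, 1.685]
wrist_force: [-0.1, -0.4, -3.3]
finger_gap: 27.2
```

```bash
for i in 1; do python3 -m pendant '[[[0.1,0,0,0],[0.2,0,0,0],[0.3,0,0,0]]]'; done
python3 -m pendant '[[[0.1,0,0,0],[0.2,0,0,0]]]'
python3 -m pendant '[[[0.1,0,0,0],[0.2,0,0,0]]]'
```

```text
clock: 7.05
eef_pos: [507.0, 191.2, 129.0]
eef_rot: [-3.142, 0.0, 1.685]
wrist_force: [0.6, -3.4, -2.9]
finger_gap: 27.4
clock: 7.25
eef_pos: [506.9, 192.0, 128.9]
eef_rot: [-3.141, 0.003, 1.685]
wrist_force: [0.4, -15.2, -2.4]
finger_gap: 27.1
clock: 7.45
eef_pos: [506.8, 193.0, 128.9]
eef_rot: [-3.141, 0.004, 1.684]
wrist_force: [1.0, -20.0, 0.2]
finger_gap: 26.8
```

I overshot: the contact built up faster than I expected while two calls were queued. Backing off at once.

```bash
python3 -m pendant '[[[-0.25,0,0,0],[-0.25,0,0,0]]]'
python3 - <<'E'
from h import *
c=snap('wrist','w8.png'); d=snap('side','d8.png'); s=manip.read_state(); print(s['eef_pos'],s['eef_rot'],s['wrist_force'],s['finger_gap'])
P,o=model(s['eef_pos'],np.radians(55),np.pi/2+.114)
overlay(d,P,'pics/ov8.png',(260,120,380,210),700,'pics/d8.png')
E
```

```text
clock: 7.65
eef_pos: [506.9, 192.2, 128.9]
eef_rot: [3.142, 0.0, 1.684]
wrist_force: [1.2, -4.9, -3.3]
finger_gap: 26.7
[506.87394295 192.3223771  128.931823  ] [3.14156823e+00 7.53332124e-04 1.68463031e+00] [ 1.62523862 -5.61733092 -2.4206121 ] 27.11311650256732
```

View pics/ov8.png

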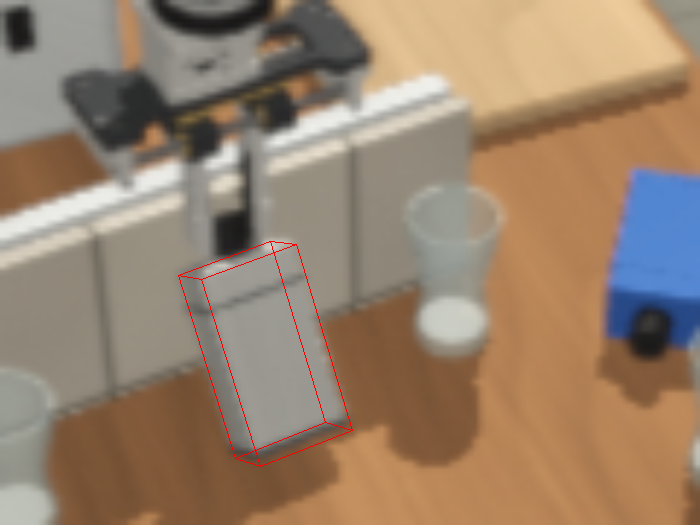

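View pics/w8.png

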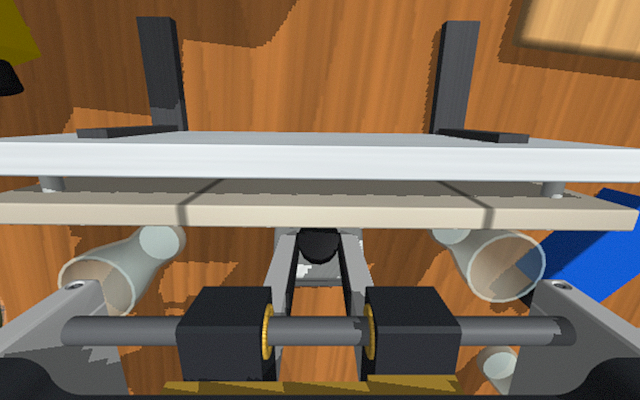

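Tiles look intact and contact is down to about 5 N. I'll ease a little and release.

```bash
python3 -m pendant '[[[-0.03,0,0,0],[-0.03,0,0,0]]]'
python3 -m pendant '[[[0,0,0,0],[0,0,0,0],[0,0,0,0],[0,0,0,0]]]' 0.5
python3 - <<'E'
from h import *
c=snap('wrist','w9.png'); d=snap('side','d9.png'); s=manip.read_state(); print(s['eef_pos'],s['eef_rot'],s['wrist_force'],s['finger_gap'])
P,o=model(s['eef_pos'],np.radians(55),np.pi/2+.114)
overlay(d,P,'pics/ov9.png',(260,120,380,210),700,'pics/d9.png')
E
```

```text
clock: 7.95
eef_pos: [506.9, 192.3, 129.0]
eef_rot: [3.142, 0.0, 1.685]
wrist_force: [1.0, -5.4, -2.8]
finger_gap: 27.0
clock: 8.35
eef_pos: [506.9, 192.6, 129.1]
eef_rot: [3.141, -0.0, 1.685]
wrist_force: [0.2, -0.6, 0.2]
finger_gap: 55.8
[506.8317282  192.52940288 129.03081796] [ 3.14144073e+00 -1.45376196e-04  1.68486688e+00] [-0.11491052 -0.96746273 -0.61062081] 63.76801339534315
```

View pics/ov9.png

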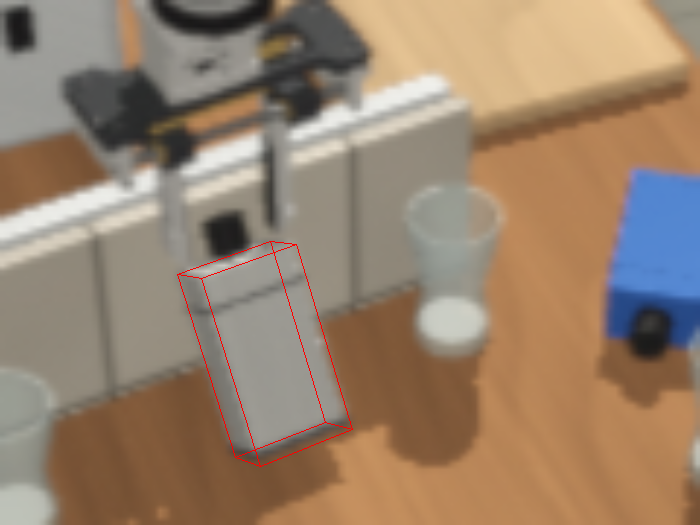

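Canister stays leaning by itself. Retreat up, back, then down behind its foot.

```bash
python3 -m pendant '[[[0,0,-2.5,0],[0,0,-5,0],[-2,0,-6,0],[-6,0,-6,0],[-10,0,-6,0]]]'
python3 -m pendant '[[[-4.3,0,2,0],[-4.3,0,6,0],[-4.3,0,10,0],[-4.3,0,14,0],[-4.3,0,17.3,0]]]' -0.23
python3 -m pendant '[[[0,0,0,0],[0,0,0,0]]]'
python3 - <<'E'
from h import *
c=snap('wrist','w10.png'); d=snap('side','d10.png'); s=manip.read_state(); print(s['eef_pos'],s['eef_rot'],s['wrist_force'],s['finger_gap'])
im=cv2.imread('pics/d10.png');cv2.imwrite('pics/d10c.png',cv2.resize(im[120:220,260:380],(720,600)))
E
```

```text
clock: 8.95
eef_pos: [518.2, 92.3, 189.4]
eef_rot: [3.141, -0.0, 1.686]
wrist_force: [0.1, 0.3, -0.5]
finger_gap: 70.5
clock: 9.45
eef_pos: [522.5, 50.2, 14.0]
eef_rot: [-3.141, -0.0, 1.685]
wrist_force: [-0.7, -0.2, -0.4]
finger_gap: 37.3
clock: 9.65
eef_pos: [523.4, 50.4, 16.7]
eef_rot: [-3.142, -0.0, 1.685]
wrist_force: [1.1, -0.1, 1.3]
finger_gap: 36.1
[524.20731989  50.41531901  17.94258247] [3.13873051e+00 2.26917499e-04 1.68484076e+00] [ 0.07329624 -0.42920591  0.28477953] 36.195458105358746
```

View pics/d10c.png

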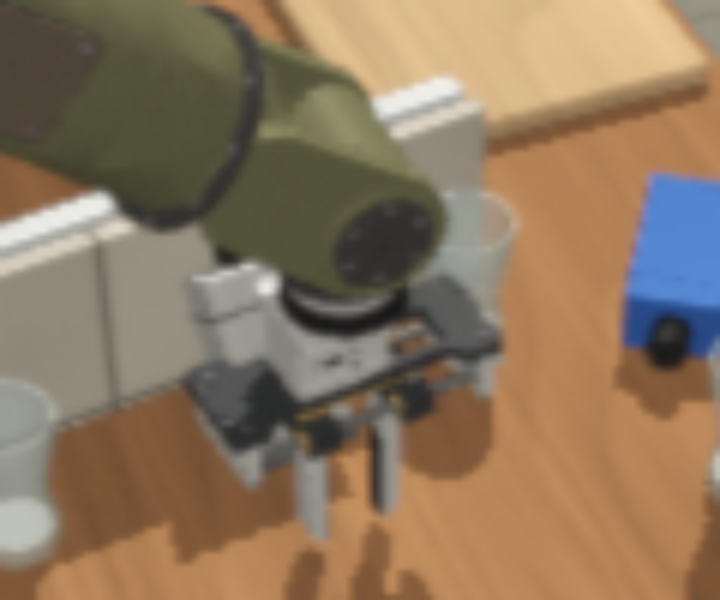

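View pics/w10.png

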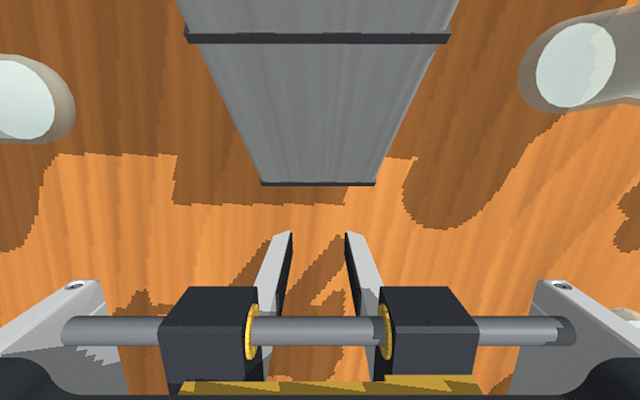

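Wrist view: the foot's rear edge is at row 184, columns 261–376, with both fingers centred and square behind it. Measuring the gap now.

Run:
```python
from h import *
np.set_printoptions(precision=1,suppress=True)
c=cams.camera('wrist'); s=manip.read_state()
R=np.array([[np.cos(1.685),np.sin(1.685)],[-np.sin(1.685),np.cos(1.685)]])
print(s['eef_pos'])
for p in [(261,184.5),(376,183.5)]:
    P=atz(c,p,26.4); print(P, 'tool x,y', R@(P-s['eef_pos'])[:2])
for p in [(291,233),(346,233)]: # fingertip front corners
    P=atz(c,p,s['eef_pos'][2]-8); print('tip',P, R@(P-s['eef_pos'])[:2])
```

```text
[524.2  50.4  17.9]
[485.3  91.3  26.4] tool x,y [45. 34.]
[553.4  99.6  26.4] tool x,y [ 45.5 -34.6]
tip [504.9  54.8   9.9] [ 6.5 18.7]
tip [542.8  59.1   9.9] [  6.5 -19.4]
```

```bash
python3 -m pendant '[[[1,0,0,0],[2,0,0,0],[2.8,0,0,0],[3.2,0,0,0],[3.4,0,0,0]]]'
python3 -m pendant '[[[0.15,0,0,0],[0.3,0,0,0],[0.45,0,0,0],[0.6,0,0,0]]]'
```

```text
clock: 10.3
eef_pos: [519.1, 84.8, 16.0]
eef_rot: [3.142, 0.0, 1.686]
wrist_force: [0.3, 0.1, 1.0]
finger_gap: 36.2
clock: 10.7
eef_pos: [518.4, 89.8, 15.8]
eef_rot: [-3.141, 0.0, 1.684]
wrist_force: [0.5, -2.1, -2.1]
finger_gap: 36.5
```

```bash
python3 -m pendant '[[[0.1,0,0,0],[0.2,0,0,0],[0.3,0,0,0]]]'
```

```text
clock: 11.0
eef_pos: [518.2, 93.1, 15.9]
eef_rot: [-3.142, 0.0, 1.685]
wrist_force: [-0.3, -2.4, -0.6]
finger_gap: 36.5
```

```bash
python3 -m pendant '[[[0.1,0,0,0],[0.2,0,0,0],[0.3,0,0,0],[0.4,0,0,0]]]'
```

```text
clock: 11.4
eef_pos: [517.7, 97.1, 16.0]
eef_rot: [3.142, -0.0, 1.685]
wrist_force: [0.4, -3.2, -1.1]
finger_gap: 36.2
```

```bash
python3 -m pendant '[[[0.1,0,0,0],[0.2,0,0,0],[0.3,0,0,0],[0.4,0,0,0],[0.5,0,0,0]]]'
```

```text
clock: 11.9
eef_pos: [517.2, 102.1, 16.0]
eef_rot: [3.142, -0.0, 1.685]
wrist_force: [-0.5, -1.9, -0.6]
finger_gap: 36.4
```

```bash
python3 -m pendant '[[[0.1,0,0,0],[0.2,0,0,0],[0.3,0,0,0],[0.4,0,0,0],[0.5,0,0,0]]]'
python3 - <<'E'
from h import *
c=snap('wrist','w11.png'); d=snap('side','d11.png')
for n in ('d11','w11'):
    pass
im=cv2.imread('pics/d11.png');cv2.imwrite('pics/d11c.png',cv2.resize(im[120:220,260:380],(720,600)))
E
```

```text
clock: 12.4
eef_pos: [516.6, 107.1, 16.0]
eef_rot: [3.142, -0.0, 1.685]
wrist_force: [-0.7, -2.6, -0.8]
finger_gap: 36.3
```

View pics/d11c.png

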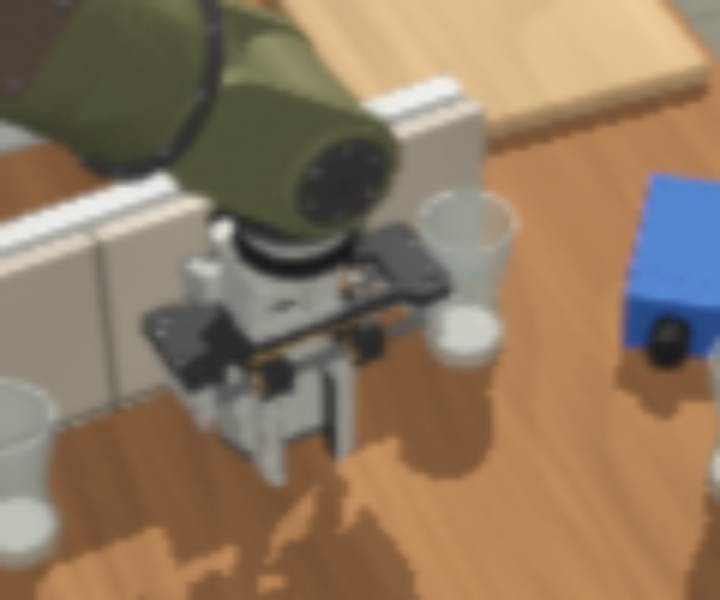

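View pics/w11.png

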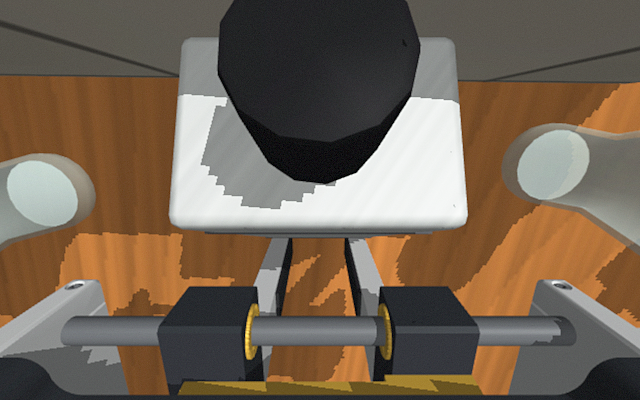

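Run:
```python
from h import *
c=cams.camera('wrist'); s=manip.read_state(); g=s['eef_pos']; print(g)
cv2.imwrite('pics/w12.png',c['frame'][:,:,::-1])
yaw=np.pi/2+.114; h=np.array([np.cos(yaw),np.sin(yaw),0])
ims=[]
for i,th in enumerate([62,66,70,75]):
    t=np.radians(th)
    # rear edge at tool x +7.5
    piv=g+h*(7.5+46*np.sin(t)); piv[2]=0
    a=np.cos(t)*h+np.sin(t)*np.array([0,0,1]); b=-np.sin(t)*h+np.cos(t)*np.array([0,0,1])
    o=piv+23*b; P,_=model(o,t,yaw,s=0)
    overlay(c,P,f'pics/t.png',(120,0,520,300),400,'pics/w12.png'); ims.append(cv2.imread('pics/t.png'))
cv2.imwrite('pics/ov12.png',np.vstack([np.hstack(ims[:2]),np.hstack(ims[2:])]))
```

```text
[516.62118881 107.10010315  15.98640742]
```

View pics/ov12.png

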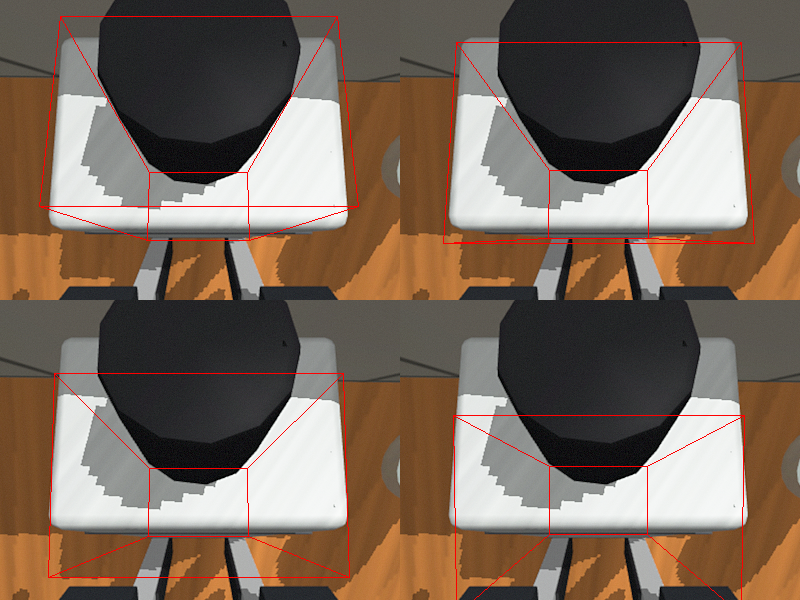

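Fits about 65°, as planned. Continuing slowly.

```bash
python3 -m pendant '[[[0.1,0,0,0],[0.2,0,0,0],[0.3,0,0,0],[0.4,0,0,0],[0.5,0,0,0]]]'
```

```text
clock: 13.05
eef_pos: [516.0, 112.0, 15.9]
eef_rot: [-3.142, -0.0, 1.685]
wrist_force: [-0.1, -1.1, -0.9]
finger_gap: 36.1
```

```bash
python3 -m pendant '[[[0.1,0,0,0],[0.2,0,0,0],[0.3,0,0,0]]]'
python3 - <<'E'
from h import *
c=snap('wrist','w13.png')
print(manip.read_state()['wrist_force'])
E
```

```text
clock: 13.35
eef_pos: [515.7, 115.0, 15.9]
eef_rot: [-3.142, -0.0, 1.685]
wrist_force: [1.0, -1.5, -1.1]
finger_gap: 36.5
[ 0.53798921 -0.69938567 -0.19066565]
```

View pics/w13.png

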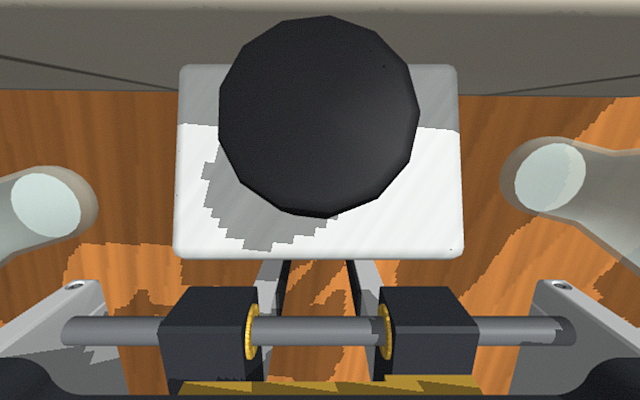

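```bash
python3 -m pendant '[[[0.1,0,0,0],[0.2,0,0,0],[0.3,0,0,0],[0.3,0,0,0]]]'
python3 - <<'E'
from h import *
c=snap('wrist','w14.png')
print(manip.read_state()['wrist_force'])
E
```

```text
clock: 13.8
eef_pos: [515.3, 118.0, 16.0]
eef_rot: [3.142, -0.0, 1.685]
wrist_force: [-0.3, -0.4, -1.4]
finger_gap: 35.8
[ 0.62334443 -0.9086688   0.12259799]
```

View pics/w14.png

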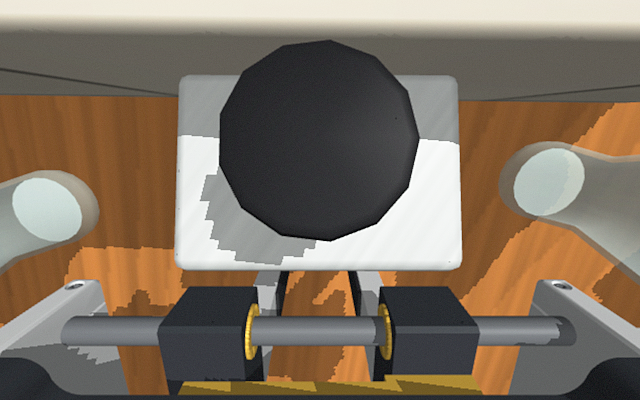

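```bash
python3 -m pendant '[[[0.1,0,0,0],[0.2,0,0,0],[0.2,0,0,0],[0.2,0,0,0]]]'
python3 - <<'E'
from h import *
c=snap('wrist','w15.png'); s=manip.read_state()
print(s['wrist_force'],s['moment'])
E
```

```text
clock: 14.25
eef_pos: [515.1, 120.0, 15.9]
eef_rot: [-3.142, -0.0, 1.685]
wrist_force: [-0.1, -0.1, -0.6]
finger_gap: 36.6
[-0.1120467  -0.16460592  0.26789276] [-0.14032899 -0.02792808 -0.04812325]
```

View pics/w15.png

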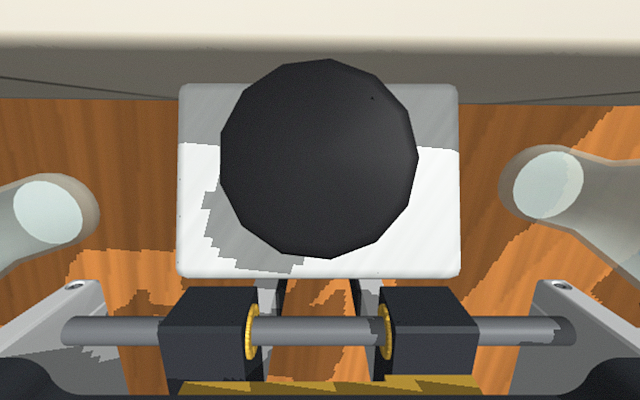

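```bash
python3 -m pendant '[[[-0.1,0,0,0],[-0.2,0,0,0],[-0.3,0,0,0],[-0.4,0,0,0],[-0.5,0,0,0]]]'
python3 - <<'E'
from h import *
c=snap('wrist','w16.png'); s=manip.read_state()
print(s['wrist_force'],s['moment'])
E
```

```text
clock: 14.8
eef_pos: [515.7, 114.8, 16.0]
eef_rot: [3.142, 0.0, 1.685]
wrist_force: [-0.9, 1.1, -0.4]
finger_gap: 36.2
[-0.77820862 -0.07064121 -0.26939843] [-0.02259174 -0.01742424  0.0830326 ]
```

View pics/w16.png

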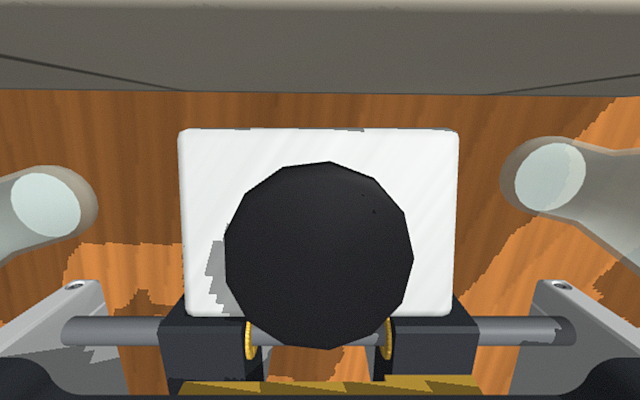

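It has tipped back off the tiles, towards its foot. Retreat further to let it stand.

```bash
python3 -m pendant '[[[-0.2,0,0,0],[-0.4,0,0,0],[-0.6,0,0,0],[-0.8,0,0,0],[-1,0,0,0]]]'
python3 -m pendant '[[[-0.3,0,0,0],[-0.6,0,0,0],[-1.0,0,0,0],[-2,0,0,0],[-3,0,0,0]]]'
python3 - <<'E'
from h import *
c=snap('wrist','w17.png'); d=snap('side','d17.png');s=manip.read_state()
print(s['wrist_force'],s['moment'],s['eef_pos'])
im=cv2.imread('pics/d17.png');cv2.imwrite('pics/d17c.png',cv2.resize(im[120:220,260:380],(720,600)))
E
```

```text
clock: 15.35
eef_pos: [516.8, 104.8, 15.9]
eef_rot: [-3.142, -0.0, 1.685]
wrist_force: [0.9, 0.0, -0.4]
finger_gap: 36.1
clock: 15.85
eef_pos: [520.3, 74.4, 16.0]
eef_rot: [3.142, 0.0, 1.685]
wrist_force: [0.0, 0.7, -1.0]
finger_gap: 36.1
[-0.334303    0.00272276 -0.56140483] [0.01249858 0.02511002 0.03454636] [520.43582114  73.84299982  15.990313  ]
```

View pics/d17c.png

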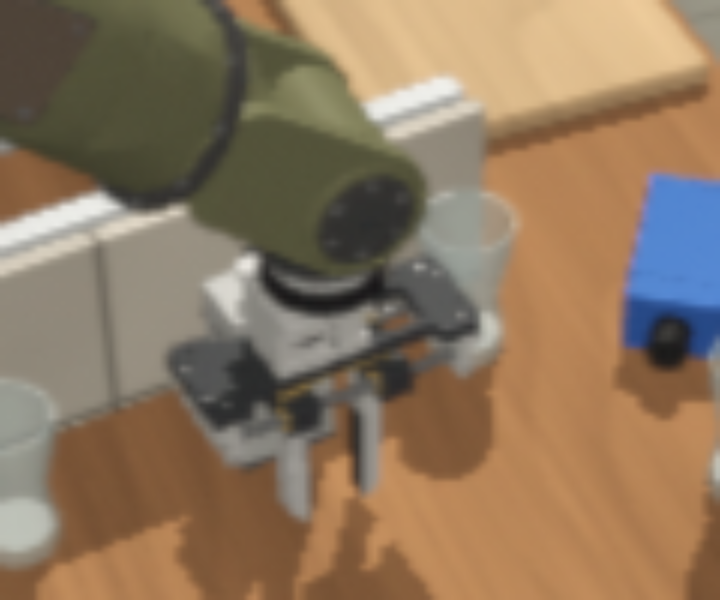

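View pics/w17.png

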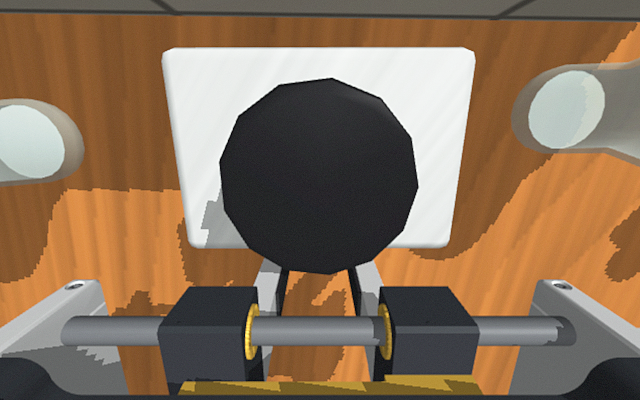

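Run:
```python
from h import *
np.set_printoptions(precision=1,suppress=True)
c=cams.camera('wrist'); s=manip.read_state(); print(s['eef_pos'],s['clock'])
for p in [(163,48),(475,48),(190,247),(448,247)]: print(atz(c,p,125))
```

```text
[520.4  74.4  16. ] 16.0
[478.9 166.7 125. ]
[540.5 173.6 125. ]
[483.3 123.4 125. ]
[545.8 130.5 125. ]
```

It stands upright at about (512, 148.5), yaw 6.4°, with a gap of about 38 mm to the tiles. The finger would have to push below about 38 mm high to avoid tipping it, but there the gripper body would hit the knob. So I'll slide it in upright by a light side hold, then press from behind.

```bash
python3 -m pendant '[[[-1,0,-3,0],[-1,0,-7,0],[-1,0,-11,0],[-1,0,-15,0],[-0.5,0,-16.5,0]]]' 1
python3 -m pendant '[[[3,0,0,0],[6,0,0,0],[7.95,0,0,0],[7.95,0,0,0],[7.95,0,0,0]]]'
python3 - <<'E'
from h import *
c=snap('wrist','w18.png');d=snap('side','d18.png'); s=manip.read_state()
print(s['finger_gap'],s['eef_pos'])
im=cv2.imread('pics/d18.png');cv2.imwrite('pics/d18c.png',cv2.resize(im[120:220,260:380],(720,600)))
E
```

```text
clock: 16.5
eef_pos: [521.9, 70.2, 185.0]
eef_rot: [3.136, 0.0, 1.684]
wrist_force: [-0.2, 0.2, 0.7]
finger_gap: 72.6
clock: 17.0
eef_pos: [511.7, 149.1, 180.9]
eef_rot: [-3.142, 0.0, 1.686]
wrist_force: [0.5, 0.0, 0.4]
finger_gap: 94.0
93.88936698529328 [511.86261752 148.46584204 180.90442168]
```

View pics/w18.png

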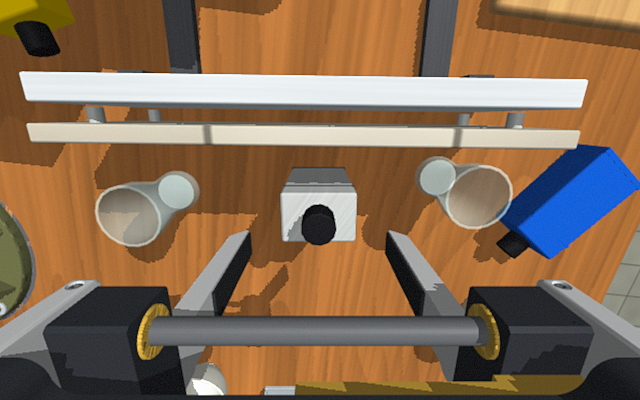

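View pics/d18c.png

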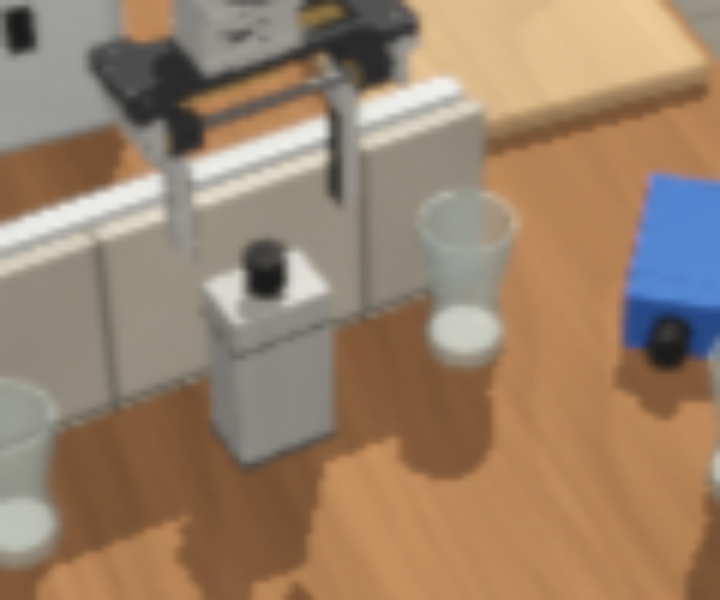

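```bash
python3 -m pendant '[[[0,0,3,0],[0,0,6,0],[0,0,9,0],[0,0,11,0],[0,0,11,0]]]'
python3 -m pendant '[[[0,0,0,0],[0,0,0,0],[0,0,0,0],[0,0,0,0],[0,0,0,0]]]' -1 8
python3 -m pendant '[[[0,0,0,0],[0,0,0,0]]]'
```

```text
clock: 17.6
eef_pos: [510.6, 148.1, 68.6]
eef_rot: [-3.137, 0.001, 1.684]
wrist_force: [0.3, 0.5, 0.4]
finger_gap: 93.9
clock: 18.1
eef_pos: [512.1, 149.2, 71.7]
eef_rot: [3.14, -0.0, 1.685]
wrist_force: [-1.4, -0.3, 6.8]
finger_gap: 65.8
clock: 18.3
eef_pos: [512.1, 149.3, 71.8]
eef_rot: [3.14, -0.0, 1.685]
wrist_force: [-0.4, -0.2, 5.7]
finger_gap: 66.1
```

```bash
python3 -m pendant '[[[0,0,-0.05,0],[0.4,0,-0.05,0],[0.9,0,-0.05,0],[1.4,0,-0.05,0],[1.9,0,-0.05,0]]]'
```

```text
clock: 18.8
eef_pos: [509.6, 168.6, 71.5]
eef_rot: [3.141, -0.0, 1.685]
wrist_force: [0.4, -0.9, 1.9]
finger_gap: 66.4
```

```bash
python3 -m pendant '[[[0.4,0,0,0],[0.8,0,0,0],[1.1,0,0,0],[1.2,0,0,0],[1.2,0,0,0]]]'
python3 - <<'E'
from h import *
np.set_printoptions(precision=1,suppress=True)
c=snap('wrist','w19.png');d=snap('side','d19.png'); s=manip.read_state()
print(s['finger_gap'],s['eef_pos'],s['wrist_force'])
im=cv2.imread('pics/d19.png');cv2.imwrite('pics/d19c.png',cv2.resize(im[120:220,260:380],(720,600)))
E
```

```text
clock: 19.3
eef_pos: [508.0, 180.2, 71.2]
eef_rot: [-3.141, -0.0, 1.685]
wrist_force: [-1.1, 1.2, -1.1]
finger_gap: 65.9
66.03680376509587 [508.  180.1  71.2] [-0.7  0.6 -2.1]
```

View pics/w19.png

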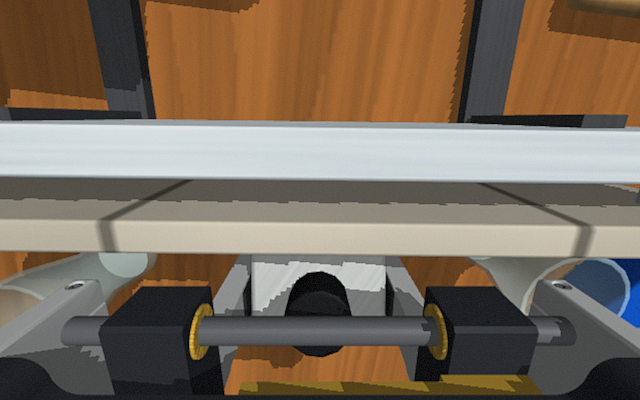

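View pics/d19c.png

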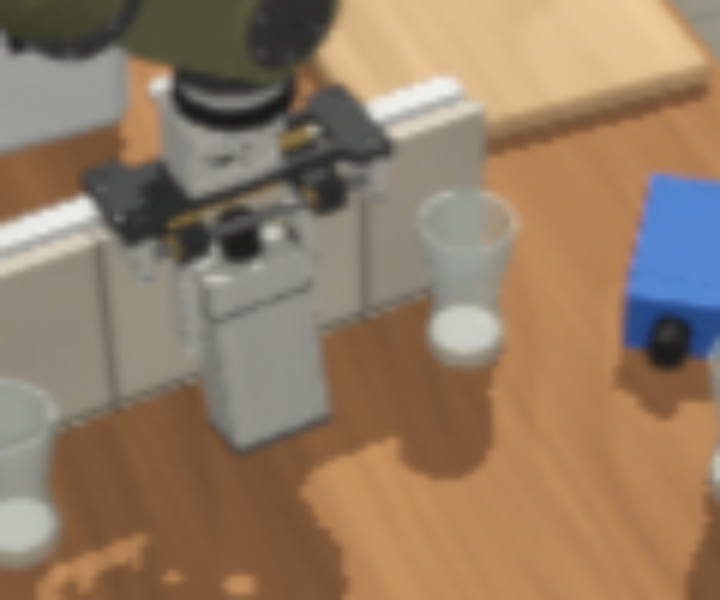

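Foot appears to trail slightly in the hold. I'll check the tilt in an overlay from the scene camera.

Run:
```python
from h import *
np.set_printoptions(precision=1,suppress=True)
s=manip.read_state(); g=s['eef_pos']; yaw=np.pi/2+.114
D=cams.camera('side');cv2.imwrite('pics/d20.png',D['frame'][:,:,::-1])
S=cams.camera('scene');cv2.imwrite('pics/s20.png',S['frame'][:,:,::-1])
ims=[]
for th in (90,82):
    t=np.radians(th); h=np.array([np.cos(yaw),np.sin(yaw),0]);a=np.cos(t)*h+np.sin(t)*np.array([0,0,1])
    o=g.copy(); 
    P,_=model(g-h*0,t,yaw,s=75)
    P[:,2]-=P[:,2].min()
    overlay(D,P,'pics/t.png',(285,150,335,200),380,'pics/d20.png'); a1=cv2.imread('pics/t.png')
    overlay(S,P,'pics/t.png',(340,150,410,220),380,'pics/s20.png'); a2=cv2.resize(cv2.imread('pics/t.png'),(a1.shape[1],a1.shape[0]))
    ims.append(np.hstack([a1,a2]))
o=cv2.resize(np.vstack(ims),(590,590)); cv2.imwrite('pics/ov20.png',o)
```

```text
(no output)
```

View pics/ov20.png

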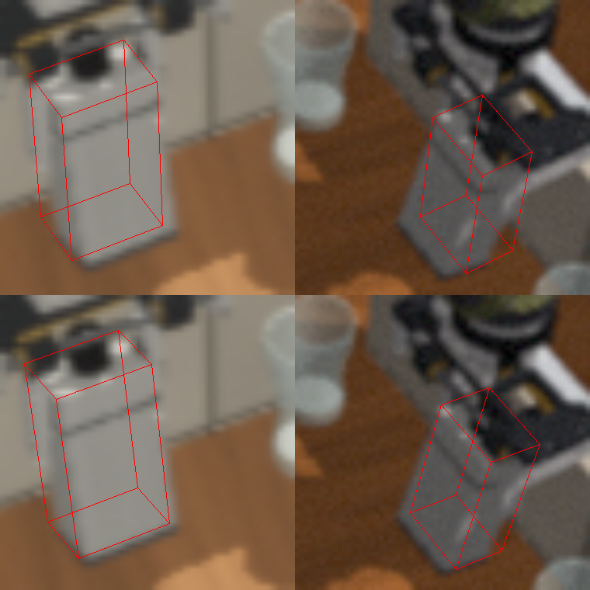

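Tilted about 8° with the foot trailing, because the light hold lets it pivot. I'll press down slightly, let go so it settles on its foot, then take a firmer hold.

```bash
python3 -m pendant '[[[0,0,0.1,0],[0,0,0.2,0],[0,0,0.2,0]]]'
python3 -m pendant '[[[0,0,0,0],[0,0,0,0],[0,0,0,0],[0,0,0,0],[0,0,0,0]]]' 0.7
python3 - <<'E'
from h import *
np.set_printoptions(precision=1,suppress=True)
s=manip.read_state(); g=s['eef_pos']; yaw=np.pi/2+.114; print(g,s['finger_gap'],s['wrist_force'])
D=cams.camera('side');cv2.imwrite('pics/d21.png',D['frame'][:,:,::-1])
S=cams.camera('scene');cv2.imwrite('pics/s21.png',S['frame'][:,:,::-1])
W=snap('wrist','w21.png')
ims=[]
for off in (-6,-12):
    t=np.pi/2; h=np.array([np.cos(yaw),np.sin(yaw),0])
    P,_=model(g+h*off,t,yaw,s=75)
    P[:,2]-=P[:,2].min()
    overlay(D,P,'pics/t.png',(285,150,335,200),380,'pics/d21.png'); a1=cv2.imread('pics/t.png')
    overlay(S,P,'pics/t.png',(340,150,410,220),380,'pics/s21.png'); a2=cv2.resize(cv2.imread('pics/t.png'),(a1.shape[1],a1.shape[0]))
    ims.append(np.hstack([a1,a2]))
o=cv2.resize(np.vstack(ims),(590,590)); cv2.imwrite('pics/ov21.png',o)
E
```

```text
clock: 19.8
eef_pos: [508.2, 180.0, 70.0]
eef_rot: [-3.141, -0.0, 1.685]
wrist_force: [-4.0, 0.2, 6.1]
finger_gap: 66.1
clock: 20.3
eef_pos: [508.2, 180.0, 69.4]
eef_rot: [-3.142, 0.0, 1.685]
wrist_force: [-0.4, -0.5, -0.7]
finger_gap: 79.8
[508.2 180.   69.4] 79.79775816217169 [-0.4 -0.5 -0.7]
```

View pics/ov21.png

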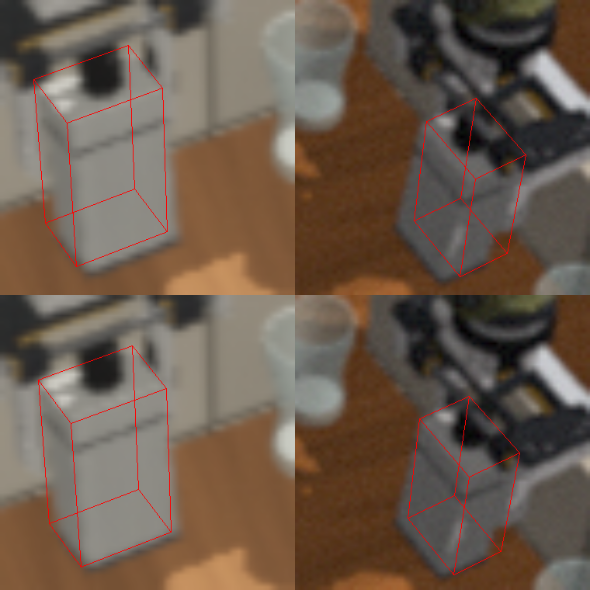

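View pics/w21.png

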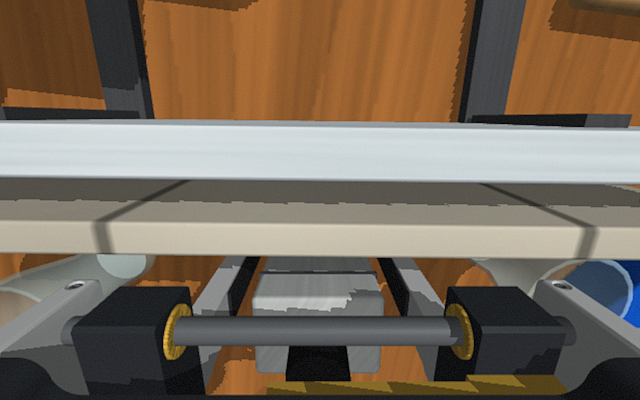

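```bash
python3 -m pendant '[[[-0.7,0,0,0],[-1.3,0,0,0],[-1.3,0,0,0]]]'
python3 -m pendant '[[[0,0,0,0],[0,0,0,0],[0,0,0,0],[0,0,0,0],[0,0,0,0]]]' -1 35
python3 -m pendant '[[[0,0,0,0],[0,0,0,0],[0,0,-0.05,0]]]'
```

```text
clock: 20.75
eef_pos: [509.8, 166.2, 69.5]
eef_rot: [-3.142, 0.0, 1.684]
wrist_force: [-0.0, -0.5, 0.1]
finger_gap: 80.2
clock: 21.25
eef_pos: [509.7, 167.1, 69.5]
eef_rot: [3.142, 0.0, 1.685]
wrist_force: [-0.0, -0.2, -0.3]
finger_gap: 65.8
clock: 21.55
eef_pos: [509.5, 167.1, 69.7]
eef_rot: [-3.141, -0.0, 1.685]
wrist_force: [-0.6, 0.1, -3.4]
finger_gap: 66.1
```

```bash
python3 -m pendant '[[[0.2,0,0,0],[0.5,0,0,0],[0.8,0,0,0],[1.1,0,0,0],[1.3,0,0,0]]]'
python3 - <<'E'
from h import *
np.set_printoptions(precision=1,suppress=True)
s=manip.read_state(); g=s['eef_pos']; yaw=np.pi/2+.114; print(g,s['finger_gap'],s['wrist_force'])
D=cams.camera('side');cv2.imwrite('pics/d22.png',D['frame'][:,:,::-1])
t=np.pi/2; h=np.array([np.cos(yaw),np.sin(yaw),0])
P,_=model(g,t,yaw,s=75)
P[:,2]-=P[:,2].min()
overlay(D,P,'pics/ov22.png',(285,150,335,200),500,'pics/d22.png')
E
```

```text
clock: 22.05
eef_pos: [508.2, 180.4, 69.9]
eef_rot: [-3.141, 0.0, 1.685]
wrist_force: [-0.1, -0.2, -3.1]
finger_gap: 65.8
[508.2 180.4  69.9] 65.76558956779613 [-0.1 -0.2 -3.1]
```

View pics/ov22.png

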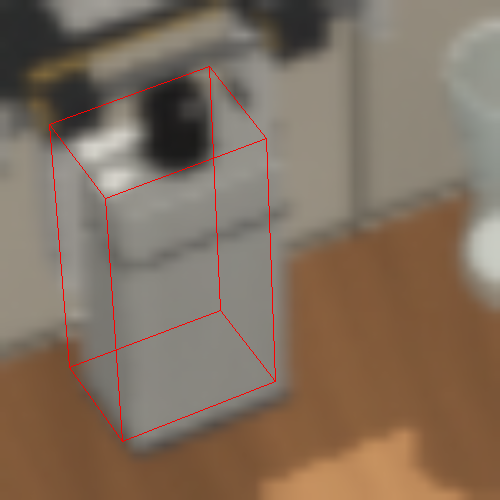

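```bash
python3 -m pendant '[[[0.1,0,0.02,0],[0.2,0,0.03,0],[0.3,0,0.03,0],[0.4,0,0.03,0],[0.5,0,0.03,0]]]'
```

```text
clock: 22.6
eef_pos: [507.7, 185.0, 69.7]
eef_rot: [3.142, -0.0, 1.685]
wrist_force: [-0.1, -0.5, -3.8]
finger_gap: 65.6
```

```bash
python3 -m pendant '[[[0.05,0,0,0],[0.1,0,0,0],[0.15,0,0,0],[0.2,0,0,0]]]'
```

```text
clock: 23.0
eef_pos: [507.4, 187.0, 69.6]
eef_rot: [-3.142, -0.0, 1.685]
wrist_force: [-0.5, 0.1, -3.7]
finger_gap: 66.0
```

```bash
python3 -m pendant '[[[0.05,0,0.02,0],[0.1,0,0.04,0],[0.1,0,0.04,0]]]'
```

```text
clock: 23.3
eef_pos: [507.5, 187.9, 69.4]
eef_rot: [3.141, 0.0, 1.685]
wrist_force: [-0.3, -1.9, 0.3]
finger_gap: 65.7
```

```bash
python3 -m pendant '[[[0.05,0,0,0],[0.1,0,0,0],[0.1,0,0,0]]]'
python3 - <<'E'
from h import *
W=snap('wrist','w23.png'); D=snap('side','d23.png')
im=cv2.imread('pics/d23.png');cv2.imwrite('pics/d23c.png',cv2.resize(im[140:210,270:354],(720,600)))
E
```

```text
clock: 23.6
eef_pos: [507.4, 189.0, 69.4]
eef_rot: [3.141, 0.0, 1.685]
wrist_force: [0.3, -1.7, 1.8]
finger_gap: 65.9
```

View pics/d23c.png

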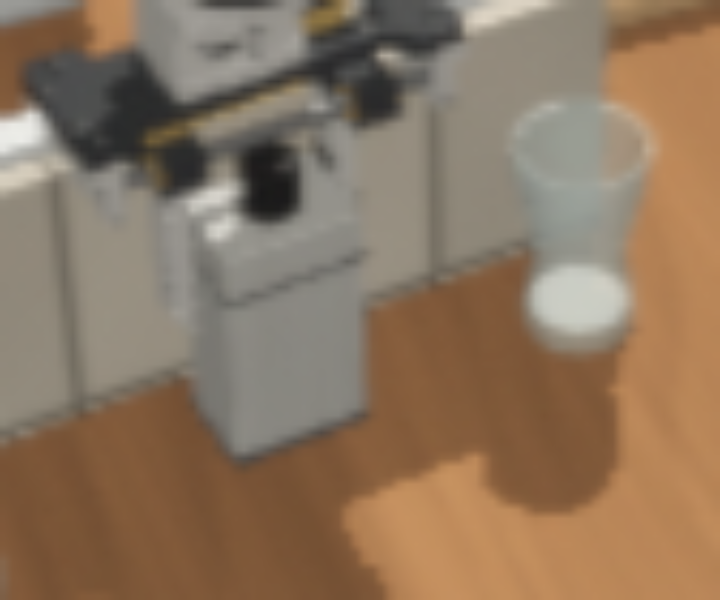

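```bash
python3 -m pendant '[[[0.05,0,0,0],[0.1,0,0,0]]]'
```

```text
clock: 23.9
eef_pos: [507.2, 189.9, 69.4]
eef_rot: [3.141, 0.0, 1.685]
wrist_force: [1.3, -3.4, 2.8]
finger_gap: 66.0
```

```bash
python3 -m pendant '[[[0.05,0,0,0],[0.1,0,0,0]]]'
```

```text
clock: 24.1
eef_pos: [507.1, 190.9, 69.4]
eef_rot: [3.141, 0.0, 1.685]
wrist_force: [0.2, -3.3, 3.4]
finger_gap: 66.0
```

```bash
python3 -m pendant '[[[0.05,0,-0.02,0],[0.05,0,-0.02,0]]]'
```

```text
clock: 24.3
eef_pos: [506.9, 191.6, 69.4]
eef_rot: [-3.142, -0.0, 1.685]
wrist_force: [0.8, -1.8, 1.5]
finger_gap: 65.8
```

```bash
python3 -m pendant '[[[0.05,0,-0.02,0],[0.05,0,-0.02,0]]]'
```

```text
clock: 24.5
eef_pos: [506.7, 192.1, 69.5]
eef_rot: [-3.141, -0.0, 1.685]
wrist_force: [0.5, -0.2, -0.3]
finger_gap: 65.9
```

```bash
python3 -m pendant '[[[0.05,0,0,0],[0.05,0,0,0]]]'
```

```text
clock: 24.7
eef_pos: [506.6, 192.5, 69.5]
eef_rot: [-3.141, -0.0, 1.685]
wrist_force: [-0.3, -0.4, -1.4]
finger_gap: 65.9
```

```bash
python3 -m pendant '[[[0.05,0,0,0],[0.1,0,0,0],[0.1,0,0,0]]]'
```

```text
clock: 25.0
eef_pos: [506.5, 193.5, 69.5]
eef_rot: [-3.141, -0.0, 1.685]
wrist_force: [-0.1, 0.4, -2.7]
finger_gap: 65.8
```

```bash
python3 -m pendant '[[[0.05,0,0,0],[0.1,0,0,0],[0.1,0,0,0]]]'
```

```text
clock: 25.3
eef_pos: [506.5, 194.5, 69.5]
eef_rot: [-3.141, -0.0, 1.685]
wrist_force: [-0.3, -0.2, -4.1]
finger_gap: 65.7
```

```bash
python3 -m pendant '[[[0.05,0,0,0],[0.05,0,0,0]]]'
python3 - <<'E'
from h import *
W=snap('wrist','w24.png'); D=snap('side','d24.png'); print(manip.read_state()['wrist_force'])
im=cv2.imread('pics/d24.png');cv2.imwrite('pics/d24c.png',cv2.resize(im[140:210,270:354],(720,600)))
E
```

```text
clock: 25.5
eef_pos: [506.5, 195.0, 69.6]
eef_rot: [-3.142, -0.0, 1.685]
wrist_force: [-0.3, -0.2, -3.1]
finger_gap: 65.6
[ 0.59298102  0.2305623  -3.71393777]
```

View pics/d24c.png

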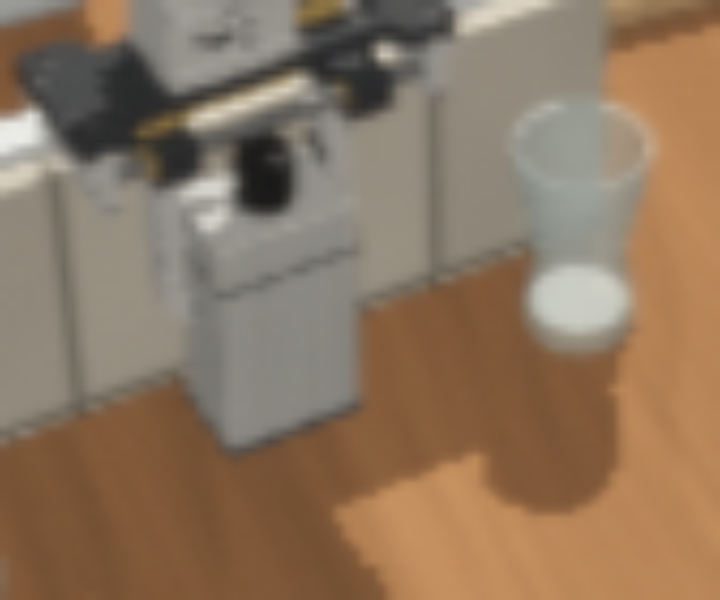

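View pics/w24.png

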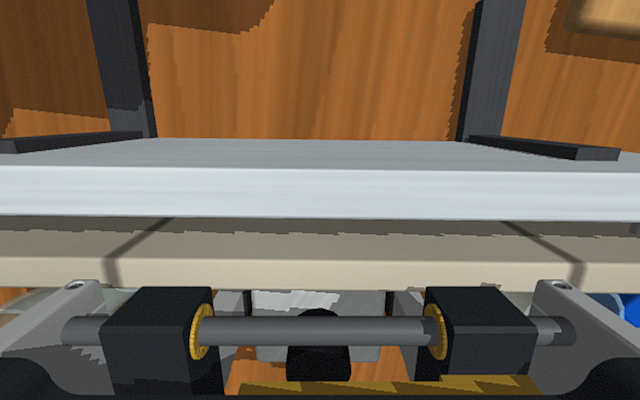

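Run:
```python
from h import *
np.set_printoptions(precision=1,suppress=True)
D=cams.camera('side'); n=np.array([-.114,.9935]); s=manip.read_state()
for p in [(312,186.9),(297.5,192.7)]:
    P=atz(D,p,0); print(P, 'n',P[:2]@n)
# pane bottom line in side
for p in [(270+75*84/720,140+410*70/600),(270+375*84/720,140+303*70/600),(270+525*84/720,140+247*70/600)]:
    P=atz(D,p,0); print('pane bottom',P,'n',P[:2]@n)
print('tool n',s['eef_pos'][:2]@n)
```

```text
[545.  165.4   0. ] n 102.2349869882279
[482.4 157.4   0. ] n 101.34844790755979
pane bottom [424.5 210.2   0. ] n 160.4678790439973
pane bottom [575.1 223.6   0. ] n 156.62671310550598
pane bottom [654.  232.2   0. ] n 156.14346777346552
tool n 135.9101033981476
```

```bash
python3 -m pendant '[[[0.05,0,0.02,0],[0.1,0,0.02,0],[0.1,0,0.02,0]]]'
```

```text
clock: 25.95
eef_pos: [506.4, 196.0, 69.5]
eef_rot: [3.142, -0.0, 1.685]
wrist_force: [0.1, 1.0, -3.7]
finger_gap: 66.1
```

```bash
python3 -m pendant '[[[0.05,0,0.02,0],[0.1,0,0.02,0],[0.1,0,0.02,0]]]'
```

```text
clock: 26.25
eef_pos: [506.4, 196.9, 69.4]
eef_rot: [3.141, 0.0, 1.685]
wrist_force: [-0.4, -1.0, 0.4]
finger_gap: 65.9
```

```bash
python3 -m pendant '[[[0.05,0,0,0],[0.1,0,0,0],[0.1,0,0,0]]]'
```

```text
clock: 26.55
eef_pos: [506.3, 197.9, 69.4]
eef_rot: [3.141, 0.0, 1.685]
wrist_force: [0.9, -2.0, 2.0]
finger_gap: 65.8
```

```bash
python3 -m pendant '[[[0.05,0,-0.02,0],[0.1,0,-0.02,0],[0.1,0,-0.02,0]]]'
```

```text
clock: 26.85
eef_pos: [506.0, 199.0, 69.4]
eef_rot: [-3.142, -0.0, 1.685]
wrist_force: [1.5, -1.9, -0.3]
finger_gap: 66.0
```

```bash
python3 -m pendant '[[[0.05,0,0,0],[0.1,0,0,0],[0.1,0,0,0]]]'
```

```text
clock: 27.15
eef_pos: [505.9, 199.9, 69.4]
eef_rot: [-3.142, -0.0, 1.685]
wrist_force: [-0.3, -1.1, 0.0]
finger_gap: 65.8
```

```bash
python3 -m pendant '[[[0.05,0,0,0],[0.1,0,0,0],[0.1,0,0,0]]]'
```

```text
clock: 27.45
eef_pos: [505.8, 201.0, 69.5]
eef_rot: [3.142, -0.0, 1.685]
wrist_force: [0.0, -1.6, 0.5]
finger_gap: 65.6
```

Run:
```python
from h import *
D=cams.camera('side'); S=cams.camera('scene')
a=cv2.resize(D['frame'][140:210,270:350,::-1],(640,560)); cv2.imwrite('pics/d25c.png',a)
b=cv2.resize(S['frame'][150:220,340:420,::-1],(640,560)); cv2.imwrite('pics/s25c.png',b)
```

```text
(no output)
```

View pics/d25c.png

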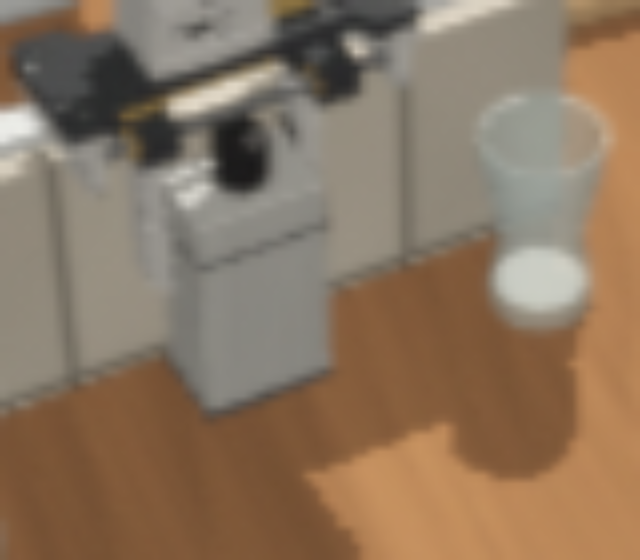

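View pics/s25c.png

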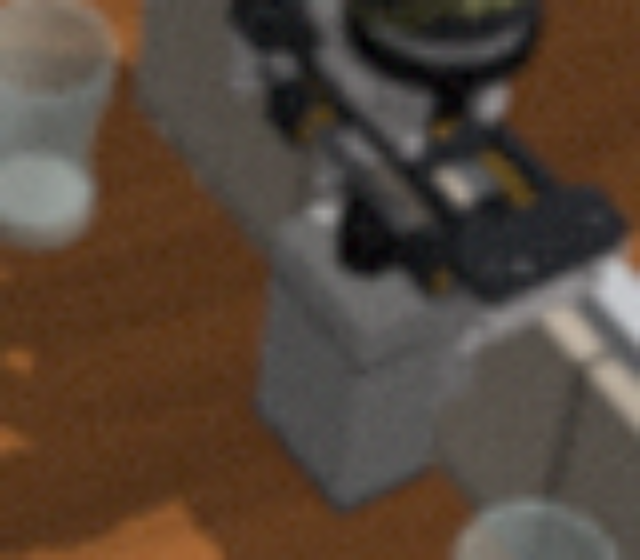

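The canister has slid rearward between the pads and the fingers are near its front. I'll release, go up and re-measure the remaining gap.

```bash
python3 -m pendant '[[[0,0,0,0],[0,0,0,0],[0,0,0,0],[0,0,0,0],[0,0,0,0]]]' 1
python3 -m pendant '[[[0,0,-4,0],[0,0,-8,0],[-3,0,-11,0],[-6,0,-11,0],[-6,0,-11,0]]]'
python3 - <<'E'
from h import *
W=snap('wrist','w26.png'); D=cams.camera('side');s=manip.read_state(); print(s['wrist_force'],s['eef_pos'])
a=cv2.resize(D['frame'][140:210,270:350,::-1],(640,560)); cv2.imwrite('pics/d26c.png',a)
E
```

```text
clock: 28.05
eef_pos: [505.8, 200.9, 69.4]
eef_rot: [3.142, -0.0, 1.685]
wrist_force: [0.2, 0.8, 0.3]
finger_gap: 94.0
clock: 28.55
eef_pos: [513.2, 139.0, 180.3]
eef_rot: [3.14, 0.0, 1.682]
wrist_force: [0.4, -0.3, -0.3]
finger_gap: 94.0
[-0.14895777 -0.20543789 -0.01257737] [512.59673575 141.12464552 179.29574917]
```

View pics/d26c.png

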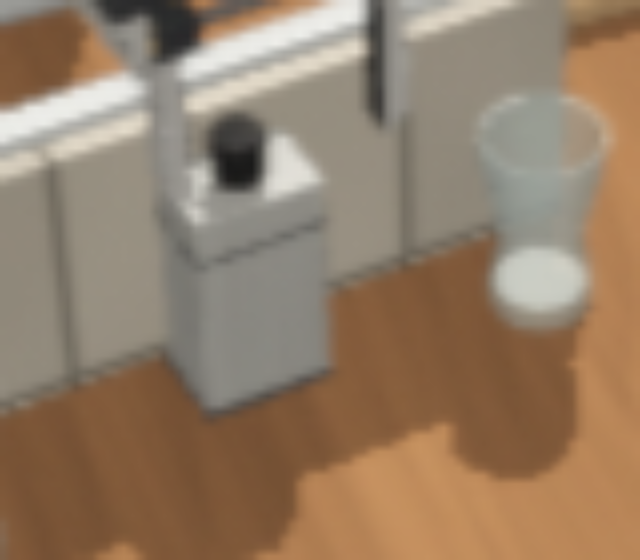

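View pics/w26.png

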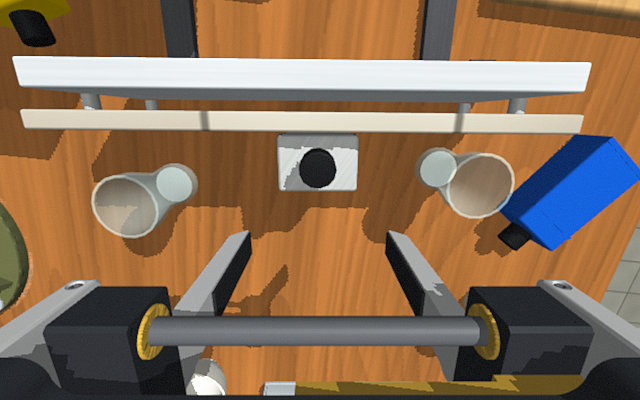

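Run:
```python
from h import *
np.set_printoptions(precision=1,suppress=True)
W=snap('wrist','w27.png'); n=np.array([-.114,.9935]); s=manip.read_state(); print(s['eef_pos'], s['eef_pos'][:2]@n)
im=cv2.imread('pics/w27.png'); cv2.imwrite('pics/w27c.png',cv2.resize(im[95:205,240:400],(800,550),interpolation=cv2.INTER_NEAREST))
```

```text
[512.5 141.6 179.1] 82.26296195145396
```

View pics/w27c.png

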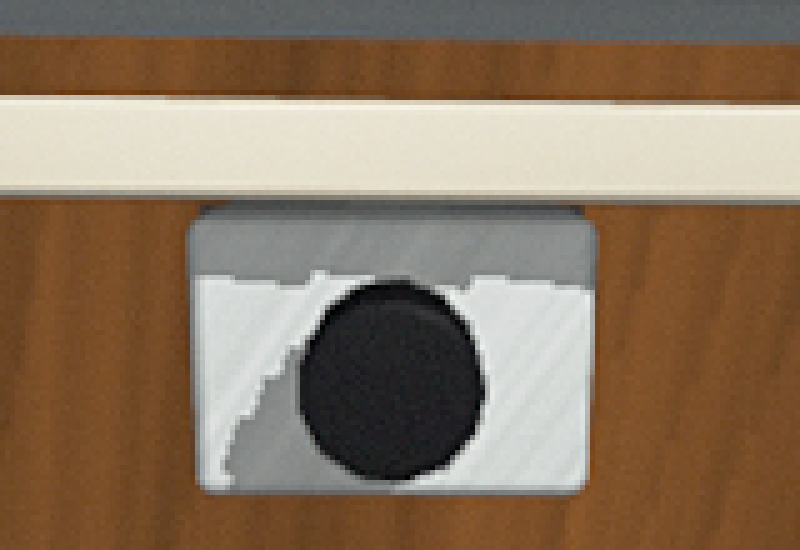

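Run:
```python
from h import *
np.set_printoptions(precision=1,suppress=True)
W=cams.camera('wrist'); n=np.array([-.114,.9935]);e=np.array([.9935,.114]); s=manip.read_state(); t=s['eef_pos'];print(t, t[:2]@n)
f=lambda X,Y:(240+X/5,95+Y/5)
for nm,p,z in [('rear',f(395,492),125),('front',f(395,217),125),('L',f(192,300),125),('R',f(596,300),125),('pane top L',f(100,192),145),('pane top R',f(700,199),145),('pane top',f(395,195),140)]:
    P=atz(W,p,z); print(nm,P,'n',P[:2]@n,'rel tool',(P[:2]-t[:2])@n,(P[:2]-t[:2])@e)
```

```text
[512.4 141.9 179. ] 82.55343897698233
rear [510.7 163.9 125. ] n 104.61355529973582 rel tool 22.06011632275347 0.8291689541922509
front [505.6 208.5 125. ] n 149.5084834707837 rel tool 66.95504449380132 0.8214800398113002
L [474.8 191.9 125. ] n 136.52165259477712 rel tool 53.968213617794795 -31.703644205436873
R [539.1 199.2 125. ] n 136.46735148457546 rel tool 53.91391250759313 33.0298799924605
pane top L [463.1 208.7 145. ] n 154.51484068565344 rel tool 71.96140170867112 -41.37753830485079
pane top R [548.4 217.4 145. ] n 153.46768115046166 rel tool 70.91424217347932 44.375441838258254
pane top [505.1 212.7 140. ] n 153.7676242213066 rel tool 71.21418524432426 0.7713017919621414
```

Remaining gap is about 4 mm, with the canister square and upright. Now behind it, fingers 36 mm apart, tips at 62 mm height.

```bash
python3 -m pendant '[[[-1.0,0.08,2,0],[-1.0,0.08,5,0],[-1.0,0.08,8,0],[-1.0,0.08,10.9,0],[-1.0,0.08,10.9,0]]]' -0.23
python3 -m pendant '[[[0.5,0,0,0],[1.0,0,0,0],[1.5,0,0,0],[2.0,0,0,0],[2.0,0,0,0]]]'
```

```text
clock: 29.25
eef_pos: [512.4, 131.8, 66.9]
eef_rot: [-3.135, 0.0, 1.686]
wrist_force: [-0.4, 0.4, -0.4]
finger_gap: 57.1
clock: 29.75
eef_pos: [512.4, 152.0, 71.0]
eef_rot: [3.141, -0.0, 1.686]
wrist_force: [-0.2, 0.4, -0.0]
finger_gap: 36.0
```

```bash
python3 -m pendant '[[[0.1,0,0,0],[0.2,0,0,0],[0.3,0,0,0],[0.3,0,0,0]]]'
```

```text
clock: 30.15
eef_pos: [512.0, 154.2, 70.5]
eef_rot: [3.142, 0.0, 1.685]
wrist_force: [0.5, -0.9, 0.6]
finger_gap: 36.3
```

```bash
python3 -m pendant '[[[0.05,0,0,0],[0.1,0,0,0],[0.15,0,0,0]]]'
```

```text
clock: 30.45
eef_pos: [511.9, 155.7, 70.5]
eef_rot: [3.142, 0.0, 1.685]
wrist_force: [-1.3, -2.4, 0.7]
finger_gap: 35.9
```

```bash
python3 -m pendant '[[[0.05,0,0,0],[0.1,0,0,0],[0.1,0,0,0]]]'
```

```text
clock: 30.75
eef_pos: [511.6, 156.8, 70.3]
eef_rot: [-3.141, 0.0, 1.685]
wrist_force: [0.2, -1.0, 0.3]
finger_gap: 36.5
```

```bash
python3 -m pendant '[[[0.05,0,0,0],[0.1,0,0,0],[0.1,0,0,0]]]'
```

```text
clock: 31.05
eef_pos: [511.5, 157.2, 70.3]
eef_rot: [-3.141, 0.001, 1.684]
wrist_force: [-0.0, -6.9, -0.4]
finger_gap: 36.3
```

Tile contact felt at 6.9 N. Holding and looking.

```bash
python3 -m pendant '[[[0,0,0,0],[0,0,0,0]]]'
python3 - <<'E'
from h import *
f=[]
D=cams.camera('side');f.append(manip.read_state()['wrist_force'])
S=cams.camera('scene');W=snap('wrist','w28.png');f.append(manip.read_state()['wrist_force']); print(np.round(f,1))
a=cv2.resize(D['frame'][140:210,270:350,::-1],(640,560)); cv2.imwrite('pics/d28c.png',a)
E
```

```text
clock: 31.25
eef_pos: [511.5, 157.2, 70.3]
eef_rot: [-3.141, 0.001, 1.684]
wrist_force: [0.7, -7.6, -1.3]
finger_gap: 36.0
[[ 0.2 -6.8 -1.4]
 [ 0.5 -6.7 -1.5]]
```

View pics/w28.png

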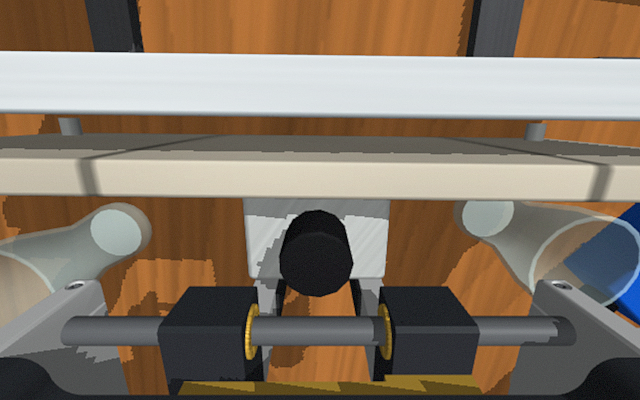

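View pics/d28c.png

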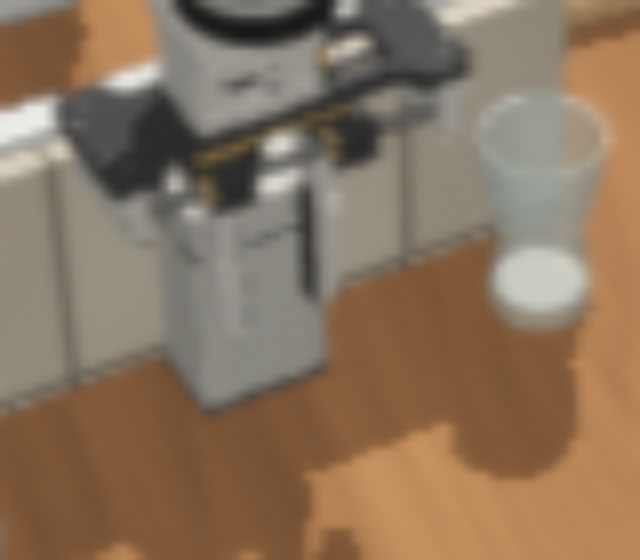

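```bash
python3 -m pendant '[[[0.01,0,0,0],[0.01,0,0,0]]]'
```

```text
clock: 31.6
eef_pos: [511.5, 157.2, 70.3]
eef_rot: [-3.141, 0.001, 1.684]
wrist_force: [0.3, -8.2, -0.2]
finger_gap: 35.9
```

```bash
python3 -m pendant '[[[0,0,0,0],[0,0,0,0],[0,0,0,0],[0,0,0,0],[0,0,0,0]]]'
```

```text
clock: 32.1
eef_pos: [511.5, 157.2, 70.3]
eef_rot: [-3.141, 0.001, 1.684]
wrist_force: [-0.9, -8.3, -0.5]
finger_gap: 35.9
```

```bash
python3 -m pendant '[[[0,0,0,0],[0,0,0,0],[0,0,0,0],[0,0,0,0],[0,0,0,0]]]'
```

```text
clock: 32.6
eef_pos: [511.5, 157.2, 70.3]
eef_rot: [-3.141, 0.001, 1.684]
wrist_force: [0.1, -8.2, 0.2]
finger_gap: 35.9
```

Held about 8 N for over a second. Backing away to check it is flat.

```bash
python3 -m pendant '[[[-0.2,0,0,0],[-0.5,0,0,0],[-1.5,0,0,0],[-2.5,0,0,0],[-2.5,0,-3,0]]]'
python3 -m pendant '[[[0,0,-4,0],[0,0,-8,0],[0.9,0,-8,0],[0.9,0,-8,0],[0.9,0,-8,0]]]' 1
python3 - <<'E'
from h import *
np.set_printoptions(precision=1,suppress=True)
D=cams.camera('side');S=cams.camera('scene');W=snap('wrist','w29.png'); s=manip.read_state(); print(s['eef_pos'],s['wrist_force'])
im=cv2.imread('pics/w29.png'); cv2.imwrite('pics/w29c.png',cv2.resize(im[95:205,240:400],(800,550),interpolation=cv2.INTER_NEAREST))
cv2.imwrite('pics/d29c.png',cv2.resize(D['frame'][140:210,270:350,::-1],(640,560)))
cv2.imwrite('pics/s29c.png',cv2.resize(S['frame'][150:220,340:420,::-1],(640,560)))
E
```

```text
clock: 33.1
eef_pos: [512.9, 131.2, 97.8]
eef_rot: [-3.136, 0.0, 1.684]
wrist_force: [0.4, 1.1, 0.9]
finger_gap: 36.1
clock: 33.6
eef_pos: [512.9, 141.5, 179.1]
eef_rot: [-3.14, 0.0, 1.685]
wrist_force: [-0.1, -0.1, -0.2]
finger_gap: 72.5
[513.  141.6 179.3] [-0.1 -0.2  0.4]
```

View pics/w29c.png

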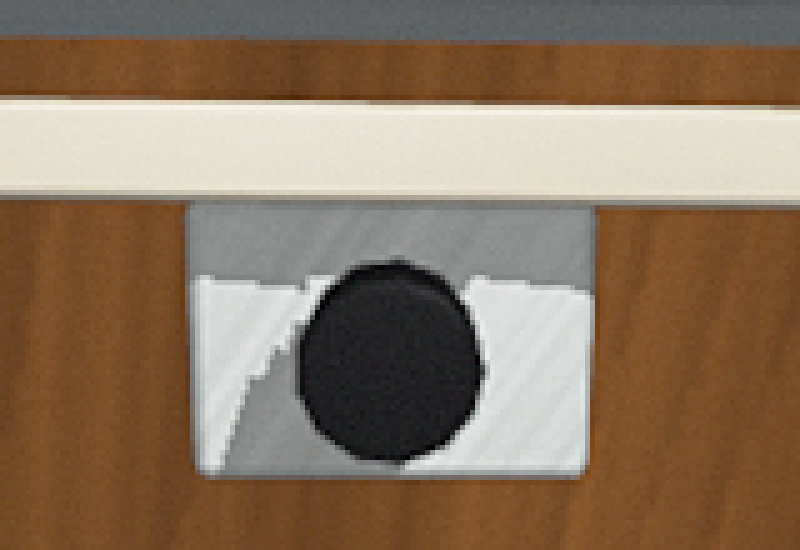

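View pics/d29c.png

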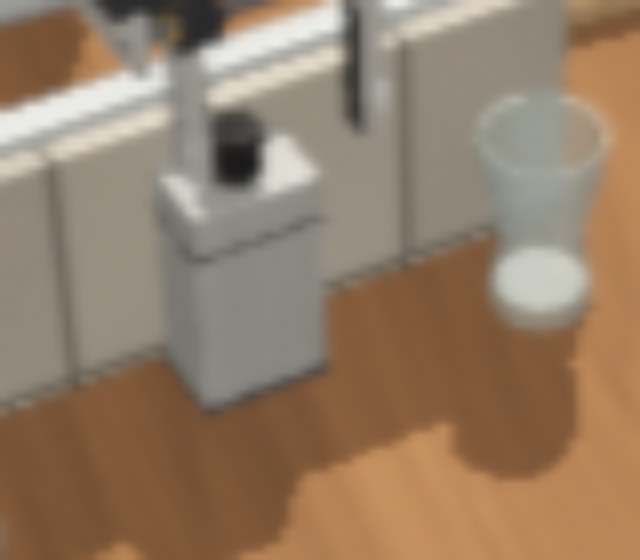

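View pics/s29c.png

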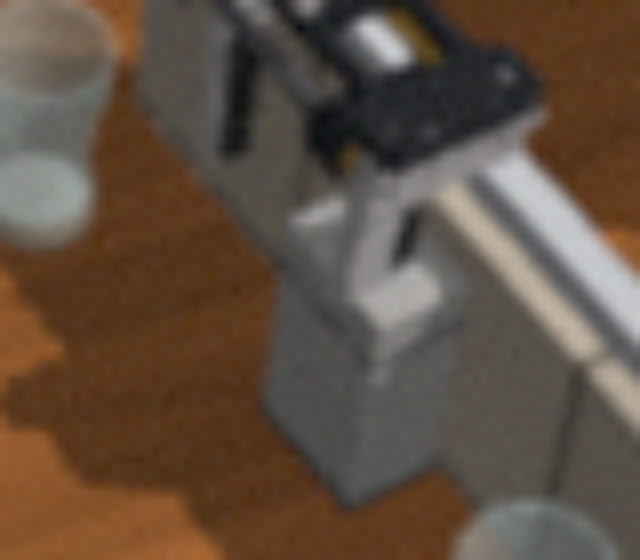

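Top moved 2.5 mm nearer and stayed there, flush with the pane edge. I'll press once more, finely, to confirm it goes stiff at once, which would mean there's no leftover gap or tilt.

```bash
python3 -m pendant '[[[-0.9,0,3,0],[-0.9,0,7,0],[-0.9,0,10.9,0],[-0.9,0,10.9,0],[-0.9,0,10.9,0]]]' -0.23
python3 -m pendant '[[[0.6,0,0,0],[1.2,0,0,0],[1.8,0,0,0],[2.1,0,0,0],[2.1,0,0,0]]]'
```

```text
clock: 34.25
eef_pos: [514.5, 132.9, 71.9]
eef_rot: [-3.141, 0.0, 1.685]
wrist_force: [1.1, 0.5, 0.8]
finger_gap: 51.5
clock: 34.75
eef_pos: [512.0, 154.4, 71.8]
eef_rot: [3.141, -0.0, 1.686]
wrist_force: [-0.8, 0.3, -0.8]
finger_gap: 36.5
```

```bash
python3 -m pendant '[[[0.1,0,0,0],[0.2,0,0,0],[0.2,0,0,0]]]'
```

```text
clock: 35.05
eef_pos: [511.8, 155.8, 71.4]
eef_rot: [-3.142, -0.0, 1.685]
wrist_force: [-0.5, -0.3, 0.2]
finger_gap: 36.5
```

```bash
python3 -m pendant '[[[0.05,0,0,0],[0.05,0,0,0]]]'
```

```text
clock: 35.25
eef_pos: [511.8, 156.3, 71.4]
eef_rot: [-3.142, 0.0, 1.685]
wrist_force: [1.1, 0.1, -0.1]
finger_gap: 36.2
```

```bash
python3 -m pendant '[[[0.05,0,0,0],[0.05,0,0,0]]]'
```

```text
clock: 35.45
eef_pos: [511.7, 156.9, 71.4]
eef_rot: [-3.142, -0.0, 1.685]
wrist_force: [-0.0, 0.9, 0.2]
finger_gap: 36.4
```

```bash
python3 -m pendant '[[[0.03,0,0,0],[0.03,0,0,0]]]'
```

```text
clock: 35.65
eef_pos: [511.7, 157.1, 71.4]
eef_rot: [-3.142, 0.0, 1.685]
wrist_force: [0.3, -0.5, -0.6]
finger_gap: 36.0
```

```bash
python3 -m pendant '[[[0.03,0,0,0],[0.05,0,0,0],[0.05,0,0,0]]]'
```

```text
clock: 35.95
eef_pos: [511.7, 157.2, 71.4]
eef_rot: [-3.141, 0.001, 1.685]
wrist_force: [0.6, -5.3, 1.1]
finger_gap: 35.9
```

```bash
python3 -m pendant '[[[0.02,0,0,0],[0.02,0,0,0]]]'
```

```text
clock: 36.15
eef_pos: [511.6, 157.2, 71.5]
eef_rot: [-3.141, 0.001, 1.684]
wrist_force: [-0.2, -6.8, 0.4]
finger_gap: 36.3
```

Stiff at once, so it is flat against the tiles. Holding about 7.5 N for a good second.

```bash
python3 -m pendant '[[[0.01,0,0,0],[0.01,0,0,0],[0.01,0,0,0],[0.01,0,0,0],[0.01,0,0,0]]]'
python3 -m pendant '[[[0,0,0,0],[0,0,0,0],[0,0,0,0],[0,0,0,0],[0,0,0,0]]]'
python3 -m pendant '[[[0,0,0,0],[0,0,0,0],[0,0,0,0],[0,0,0,0],[0,0,0,0]]]'
python3 -m pendant '[[[-0.1,0,0,0],[-0.3,0,0,0],[-1,0,0,0],[-3,0,0,0],[-5,0,0,0]]]'
python3 -m pendant '[[[-3,0,-2,0],[-6,0,-5,0],[-10,0,-9,0],[-10,0,-12,0],[-10,0,-12,0]]]'
python3 - <<'E'
from h import *
snap('side','d30.png');snap('scene','s30.png');snap('wrist','w30.png'); print(manip.read_state()['wrist_force'])
E
```

```text
clock: 36.65
eef_pos: [511.7, 157.2, 71.5]
eef_rot: [-3.141, 0.001, 1.684]
wrist_force: [1.1, -7.5, 1.1]
finger_gap: 36.0
clock: 37.15
eef_pos: [511.6, 157.2, 71.5]
eef_rot: [-3.141, 0.001, 1.684]
wrist_force: [0.2, -6.4, 2.1]
finger_gap: 36.2
clock: 37.65
eef_pos: [511.7, 157.2, 71.5]
eef_rot: [-3.141, 0.001, 1.684]
wrist_force: [0.1, -7.8, 1.0]
finger_gap: 36.2
clock: 38.15
eef_pos: [517.3, 107.6, 71.4]
eef_rot: [3.142, -0.0, 1.686]
wrist_force: [0.5, -0.1, -0.4]
finger_gap: 36.7
clock: 38.65
eef_pos: [530.3, 7.4, 196.0]
eef_rot: [3.134, 0.001, 1.683]
wrist_force: [0.4, 0.9, -0.0]
finger_gap: 36.3
[-0.73096297  0.98529161  0.65052167]
```

View pics/d30.png

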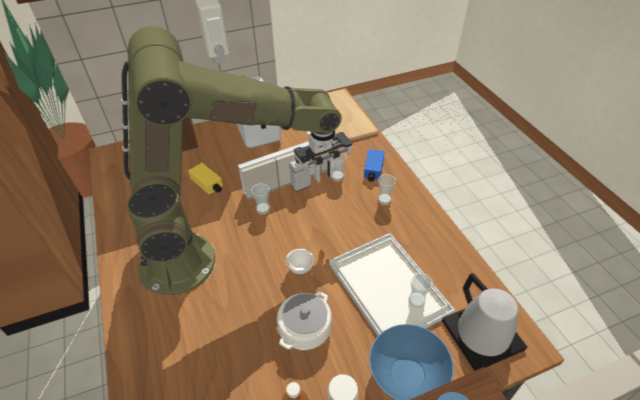

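View pics/s30.png

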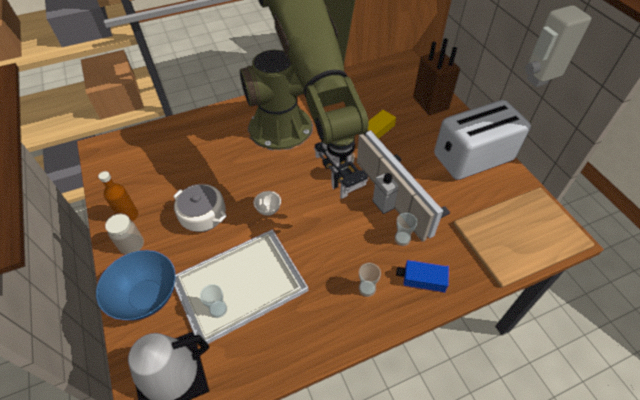

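View pics/w30.png

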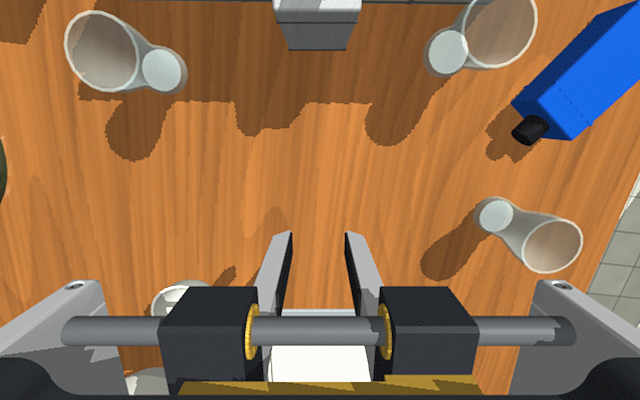

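The scene view shows the canister upright against the tiles at (387, 190). The glasses, trays, pot and bowl are at the same pixel positions as at the start, and the robot is clear.

```bash
python3 -c "
from cell import manip
print(manip.sign_off())"
```

```text
the job is handed in; nothing more can be done
None
```

The canister is standing upright with its broad side flat against the tiles, and I handed the job in at about 39 s of the 69 s allowed. One force reading during the lean reached the tiles' 20 N cracking limit.

**What I did**
- **Lean:** I lifted the canister by its knob, leaned it at about 55° with the knob on the tiles, and let go. It stayed put.
- **Push upright:** I pushed the rear edge of its foot in until it tipped onto its foot. It came to rest about 38 mm short of the tiles.
- **Move in:** I closed most of that gap by gripping its sides and sliding it upright, with very little of its weight on the counter at times. A low push would have run the gripper body into the knob. The first hold was too light and the canister tilted about 8°, so I set it down and gripped it again more firmly.
- **Press:** I pushed it home from behind with two fingers. I held about 7–8 N for more than a second, twice, then backed away.

**Last checks**
- **Flatness:** on the second press the fingers met the canister where the first press had left it, and the force rose at once. That means no gap or rocking was left.
- **Surroundings:** the other objects look unmoved in the final pictures. The robot was touching nothing.

**What went wrong:** when the knob first met the tiles during the lean, I had queued one step too many, and the wrist force briefly read 20.0 N. Some of that may have been friction from the counter. The tiles looked intact afterwards, but I can't rule out that the limit was touched.

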